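# Pack the pin to the gauge mark and lock it with the hairpin clip

### The arm

A 7-joint arm with a two-finger parallel gripper is mounted at the origin on the work surface. World frame = base frame: x ahead of the robot, y to its left, z up, the work surface at z = 0. Lengths are in m, angles in rad, forces in N, time in s.
With the tool pointing down it reaches from about 0.425 to 0.925 m from the base axis. Payload 6.8 kg.
Tool frame: the origin (TCP) lies at the very end of the fingers, on their centre line; the grasp point (between the pads) lies 19 mm behind it; z points along the fingers, y is the direction in which the jaws open and shut (so a half turn about z gives the same grasp; the last joint's range is limited). The gripper opens to 85 mm and grips with 20 to 120 N. Pads are 22 mm wide; open, the fingers measure 114 mm over their backs; the gripper's body (76 mm by 85 mm) begins 54 mm behind the grasp point. The pads swing forward as they close: fully open they stand 13 mm farther back than shut.
Start: joints at [-0.108, 0.477, 0.022, 1.555, -0.011, 1.109, -0.083], TCP at [0.675, 0, 0.231] pointing down, gripper open.
Joint ranges: [-2.96, 2.96], [-0.34, 2.1], [-1.41, 1.46], [0.24, 2.44], [-1.37, 4.51], [0.17, 1.92], [-2.96, 2.96]. Speed limits (rad/s): [2.39, 2.39, 3.14, 3.14, 3.14, 3.14, 3.14].

### API

Orientations are given as [roll, pitch, yaw] about the fixed x, y, z axes, in that order (R = Rz(yaw) Ry(pitch) Rx(roll)).
In Python, from workcell import monitor, eyes, bot gives the robot as it stands.
- The arm moves only by the shell command python3 -m crank 'ROWS' [FORCE]. ROWS is JSON, a list of rows, each an object with "gripper": the finger opening in cm, from 0 to 8.54; "offset": the shift along the tool's x, y, z in cm, a list of three; "turn": the turn, a rotation vector about the tool's x, y, z in rad, a list of three. A call has 1 to 5 rows; each row shifts and turns the commanded pose from where the row before left it, along the tool's axes as they then stand; what a row does not reach is not made up. A row lasts 1/12 s, in which the tool goes at most 41.7 mm and 7.16 degrees, less where a joint would pass 70% of its speed; a pose out of reach is approached as far as the arm can. A call is refused whole if a number of a shift passes 4.17 or a number of a turn 0.125, either way. A call with a gripper value outside its range is refused whole. The fingers move at their own pace and stop on an object; FORCE is the grip in N (left out, the last holds). Time passes only in rows, so rows that do not move let the fingers close. It gives the time, the measured TCP pose, the force and the opening at its end, in the units of the state.
- monitor.sense(): the state, without advancing time (a new reading comes with each control period).
- eyes.read_camera(name): name is "scene" or "side" or "wrist"; returns the picture (384x512x3 uint8, red, green, blue); there is no depth.
- eyes.camera_info(name): a dict with "vfov" (degrees; the focal length in pixels is half the picture's height over the tangent of half this angle, whatever the lens; pixels are square), "cx", "cy" (the principal point, pixels), "camera_from_world" (4x4, takes a point from world to camera coordinates); the wrist camera has in their place "tool_from_camera" (4x4, takes a point from camera to tool coordinates, whose origin is the TCP and whose axes are the flange's). Camera axes: x right, y down, z forward; pixel columns grow to the right and rows downward; lengths in m; the calibration is good to about 2 mm. The wrist camera is an equidistant fisheye: a pixel r from the principal point sees the ray r / f radians off the axis. A picture is of the moment at which its call begins: read the wrist's pose just before it. camera_info takes no time and is no camera call.
- bot.job_done(): hands the job in, once; it reports no verdict.
The state is a dict: "time": time; "joints": joint angles; "joint_velocities": joint speeds; "effort": joint torques, N m; "position": TCP position; "tcp_rot": TCP orientation; "force": force on the tool from outside, world axes, zero at the start; "ft_torque": the same for the moment, N m; "opening": finger opening in m.
Only numpy, scipy, OpenCV 4.12 (cv2) and the standard library are available. Lean on these libraries where they do the work, as an engineer would, in place of code of your own. Each camera call takes 0.05 s, during which the arm holds its last target.

### The job

Build up the packing on the upright pin of the blue fixture: lower the loose drilled steel plates over it one at a time (do not drop them down the pin) until the top of the stack meets the red mark on the white gauge, and leave any plate you do not need lying on the bench. Then lock the stack: slide the straight leg of the hairpin clip level through the cross hole of the pin until it is fully home and the sprung arm hugs the shank, and let go. Leave the other things on the bench where they are.

Things in the scene. Friction and masses are not known exactly. Their poses are not given: they have to be found in the camera images.
- pin_eye (a point): centre of the cross hole in the fixture's upright steel pin (25 mm diameter, coned tip 23 mm above this point). The hole is 9 mm wide and high and runs level right through the pin along this point's y axis (z up); the clip may enter from either side. Hole floor 4.5 mm below this point, base top 34 mm below.
- gauge_mark (a point): centre of the red pointer on the white gauge post (12 mm square, on the base 66 mm along x, 45 mm along y from the pin, top 4 mm above the hole's centre). It marks the height for the top of the finished stack: 28 mm above the base top, 6 mm below the centre of the cross hole.
- plate_a_center (a point): centre (half-way up) of one of three equal steel packing plates lying on the bench: 80 mm along its x, 45 mm along its y, 14 mm thick along z, with a 31 mm hole through the middle; about 0.3 kg. May sit on the pin at any yaw.
- plate_b_center (a point): the same for the second packing plate.
- plate_c_center (a point): the same for the third packing plate.
- clip_grip (a point): centre of the hairpin clip's yellow upright grip: 22 mm along the clip's x, 14 mm along y, 32 mm tall, underside level with that of the 5 mm steel wire (wire centre 13.5 mm below this point). The clip lies flat, grip up. The straight leg runs along +x, y = 0, to a tip 78 mm from here; the sprung arm, curved to fit the pin, is beside it on the +y side, its flared end 75 mm along x. 50 g.
- clip_hug (a point): point on the axis of the clip's straight leg, 47 mm along +x from the centre of the grip, at wire height: the middle of the bend of the sprung arm. It lies on the pin's axis, at the cross hole, when the clip is fully home (the leg has up to 2 mm of play in the hole). x along the leg towards its tip, z up.
- fixture: blue base plate, fixed to the bench at a place and yaw that vary: 160 mm (x) by 120 mm (y), 20 mm thick, the pin upright at its centre; origin under the centre, same axes as the cross hole point.
- clip_arm (a joint): how far the sprung arm of the clip is bent outwards, rad: 0 at rest, about 0.15 to 0.2 as its narrow neck passes the side of the pin (some 5 N of spring force, under 10 N of push), under 0.13 once it hugs the shank.
- tin: bystander: green tin, 52 mm in diameter, 48 mm tall, standing on the right of the bench near the clip; origin under its centre.
- hammer: bystander: hammer lying beyond the fixture.
- wrench: bystander: wrench lying near the right of the robot.
- tube: bystander: rusty square tube offcut, 140 x 40 x 40 mm, lying right of the fixture, beyond the tin; origin under its centre.
- angle_iron: bystander: rusty angle offcut, 120 x 40 x 40 mm, on the left near the robot; origin under its middle.
- slug: bystander: solid brass slug, 60 mm in diameter, 30 mm high, far left; origin under its centre.
- plate_a: the body of that packing plate; origin under its centre.
- plate_b: the body of that packing plate; origin under its centre.
- plate_c: the body of that packing plate; origin under its centre.
- clip: the body of the clip; origin under the centre of its grip.
There are look-alikes about, which are no part of the job. What is shaped like the plate_a but purple is not meant. Several things look just like the fixture: the one meant starts nearest to the robot's base.

How it is judged:
By the outcome, as a careful person would: the job done as asked, in the order asked, and still so for the second after the job is handed in, with the robot touching nothing.
It also fails if it takes over 64 s, if anything falls off the work surface, if the arm or the gripper's body presses on something with over 40 N, if the wrist force passes 120 N, or if a joint passes its speed limit or range.

## Working session

There is one attempt and no reset: what is moved stays moved. The work goes in short steps, Python scripts to look and compute and a shell command to move; the robot and the scene stay as the last step left them, time stands still between calls to the robot, and variables do not carry over. Pictures are saved under pics/ and viewed, and the job is handed in when it is done.

```bash
ls; mkdir -p pics; cat > h.py <<'E'
import numpy as np, cv2, json
from workcell import monitor, eyes, bot
from scipy.spatial.transform import Rotation as R
def snap(n,f):
    s=monitor.sense(); im=eyes.read_camera(n); cv2.imwrite('pics/'+f+'.png',im[:,:,::-1]); np.savez('pics/'+f+'.npz',im=im,p=s['position'],r=s['tcp_rot'],n=n); return im
def ray(f,u,v):
    d=np.load('pics/'+f+'.npz'); n=str(d['n']); c=eyes.camera_info(n); fl=192/np.tan(np.radians(c['vfov'])/2)
    x,y=u-c['cx'],v-c['cy']
    if n=='wrist':
        r=np.hypot(x,y); t=r/fl; k=np.sin(t)/max(r,1e-9); dc=np.array([x*k,y*k,np.cos(t)])
        T=np.eye(4); T[:3,:3]=R.from_euler('xyz',d['r']).as_matrix(); T[:3,3]=d['p']; M=T@np.array(c['tool_from_camera'])
    else:
        dc=np.array([x/fl,y/fl,1.]); M=np.linalg.inv(np.array(c['camera_from_world']))
    w=M[:3,:3]@dc; return M[:3,3],w/np.linalg.norm(w)
def onz(f,u,v,z):
    o,w=ray(f,u,v); return o+w*(z-o[2])/w[2]
def tri(l):
    A=np.zeros((3,3));b=np.zeros(3);L=[ray(*a) for a in l]
    for o,w in L: P=np.eye(3)-np.outer(w,w);A+=P;b+=P@o
    p=np.linalg.solve(A,b); return p,[float(np.linalg.norm((np.eye(3)-np.outer(w,w))@(p-o)))for o,w in L]
def proj(f,p):
    d=np.load('pics/'+f+'.npz'); n=str(d['n']); c=eyes.camera_info(n); fl=192/np.tan(np.radians(c['vfov'])/2)
    if n=='wrist':
        T=np.eye(4); T[:3,:3]=R.from_euler('xyz',d['r']).as_matrix(); T[:3,3]=d['p']; M=np.linalg.inv(T@np.array(c['tool_from_camera']))
    else: M=np.array(c['camera_from_world'])
    q=M[:3,:3]@p+M[:3,3]
    if n=='wrist':
        r=np.hypot(q[0],q[1]);t=np.arctan2(r,q[2]);return c['cx']+fl*t*q[0]/r,c['cy']+fl*t*q[1]/r
    return c['cx']+fl*q[0]/q[2],c['cy']+fl*q[1]/q[2]
E
python3 - <<'E'
from h import *
for n in['scene','side','wrist']: snap(n,n+'0'); print(n,eyes.camera_info(n))
print(monitor.sense())
E
```

```text
pics
scene {'vfov': 42.737500092405256, 'cx': 246.32113931657304, 'cy': 183.09195772050262, 'camera_from_world': array([[-0.86624662,  0.49943831,  0.01334801,  0.48060882],
       [ 0.39146206,  0.69508405, -0.60300549, -0.1338726 ],
       [-0.31044204, -0.51712623, -0.79762536,  1.69169737],
       [ 0.        ,  0.        ,  0.        ,  1.        ]])}
side {'vfov': 45.35965097653695, 'cx': 255.29720023629537, 'cy': 193.22308520739193, 'camera_from_world': array([[ 9.71617270e-01, -2.36556560e-01,  9.34906927e-04,
        -5.50523715e-01],
       [-1.53775666e-01, -6.34601628e-01, -7.57386175e-01,
         1.10985674e-01],
       [ 1.79757962e-01,  7.35745722e-01, -6.52966544e-01,
         1.72732154e+00],
       [ 0.00000000e+00,  0.00000000e+00,  0.00000000e+00,
         1.00000000e+00]])}
wrist {'vfov': 65.70646984690485, 'cx': 250.86004343336717, 'cy': 191.37354492629686, 'tool_from_camera': array([[ 1.63285861e-05, -9.65507541e-01, -2.60375090e-01,
         6.61331321e-02],
       [ 9.99999703e-01, -1.84926132e-04,  7.48443930e-04,
         1.21619423e-03],
       [-7.707784
[... 179 characters left out ...]
 array([-0.10809149,  0.47761513,  0.02234929,  1.55616879, -0.01151632,
        1.10929521, -0.08314965]), 'joint_velocities': array([ 3.03200611e-04, -2.76221059e-03, -1.24735385e-04, -5.81627925e-03,
       -5.34879446e-05,  8.19008274e-04, -1.14048835e-03]), 'effort': array([ 1.55385478e-03, -5.96924365e+01,  1.60940632e+00, -2.81490952e+01,
        1.26662746e-02,  6.56643446e-03,  5.58682734e-05]), 'position': array([ 6.74570313e-01, -6.05147865e-06,  2.30569270e-01]), 'tcp_rot': array([-3.14023649e+00,  8.08521733e-05,  1.57074697e+00]), 'force': array([-0.33850271, -0.30739199,  0.49369212]), 'ft_torque': array([-0.03882347, -0.0070569 ,  0.04322823]), 'opening': 0.08511721327002297}
```

View pics/scene0.png

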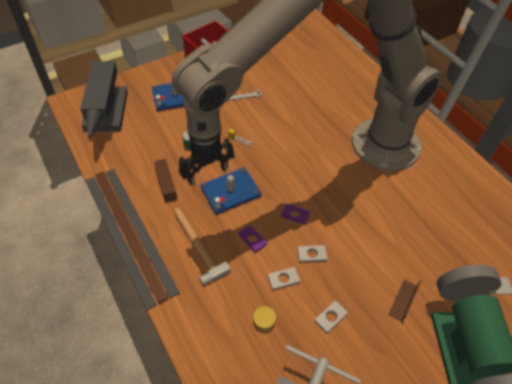

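View pics/side0.png

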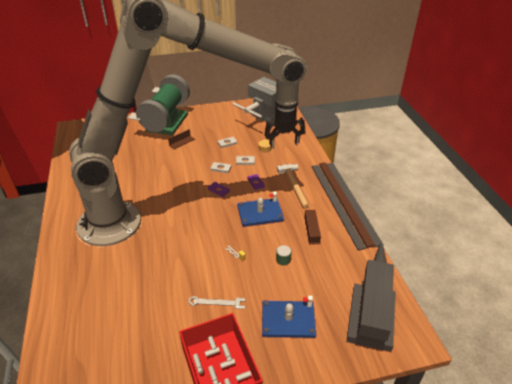

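View pics/wrist0.png

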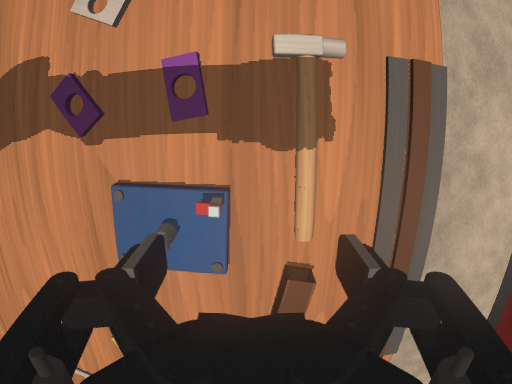

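Scene: white plates at about (312,254), (284,278), (331,316); purple look-alikes at (295,213), (253,238); the clip has a yellow grip at (232,133), and blue fixtures are at (231,190) and (168,96). In the side view the fixtures are at (261,212) and (289,318). I'll measure these and enlarge them.

```bash
python3 - <<'E'
from h import *
for a,b in[((231,190),(261,212)),((168,96),(289,318))]:
    for f,u in(('scene0',a),('side0',b)):
        p=onz(f,*u,.02); print('fixture?',f,u,p.round(3),np.hypot(*p[:2]).round(3))
for f,l in(('scene0',[(312,254),(284,278),(331,316),(504,286),(232,133)]),('side0',[(221,167),(245,160),(227,142),(135,117),(242,254)])):
    for u in l: print(f,u,onz(f,*u,.014).round(3))
def crop(f,x,y,w,h,s,o):
    im=np.load('pics/'+f+'.npz')['im'][y:y+h,x:x+w,::-1]; cv2.imwrite('pics/'+o,cv2.resize(im,None,fx=s,fy=s,interpolation=cv2.INTER_CUBIC))
crop('scene0',150,80,200,150,4,'c1.png');crop('side0',190,130,200,140,4,'c2.png');crop('scene0',225,190,200,150,4,'c3.png')
E
```

```text
fixture? scene0 (231, 190) [ 0.566 -0.078  0.02 ] 0.571
fixture? side0 (261, 212) [ 0.565 -0.098  0.02 ] 0.573
fixture? scene0 (168, 96) [ 0.561 -0.564  0.02 ] 0.795
fixture? side0 (289, 318) [ 0.532 -0.572  0.02 ] 0.781
scene0 (312, 254) [0.471 0.233 0.014]
scene0 (284, 278) [0.582 0.257 0.014]
scene0 (331, 316) [0.533 0.412 0.014]
scene0 (504, 286) [0.064 0.579 0.014]
scene0 (232, 133) [ 0.443 -0.294  0.014]
side0 (221, 167) [0.469 0.221 0.014]
side0 (245, 160) [0.58  0.246 0.014]
side0 (227, 142) [0.53  0.4   0.014]
side0 (135, 117) [0.13  0.721 0.014]
side0 (242, 254) [ 0.45  -0.283  0.014]
```

View pics/c1.png

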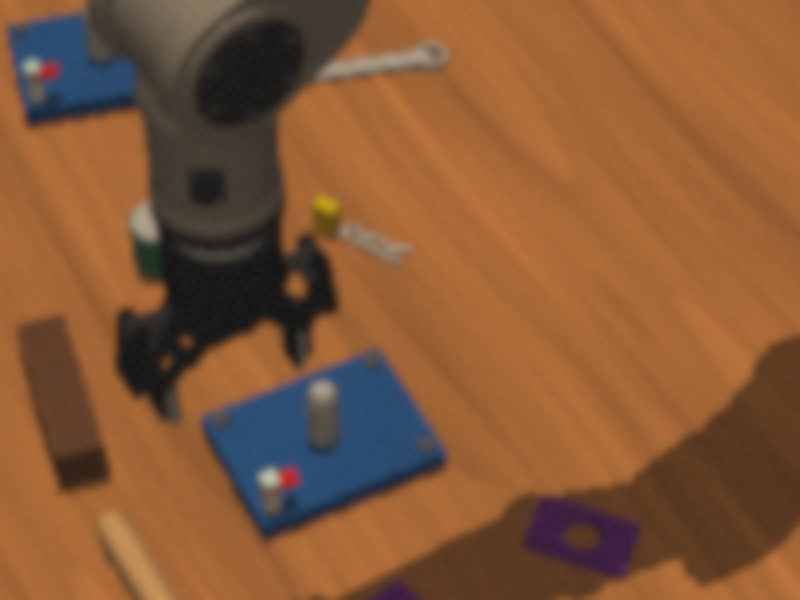

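View pics/c2.png

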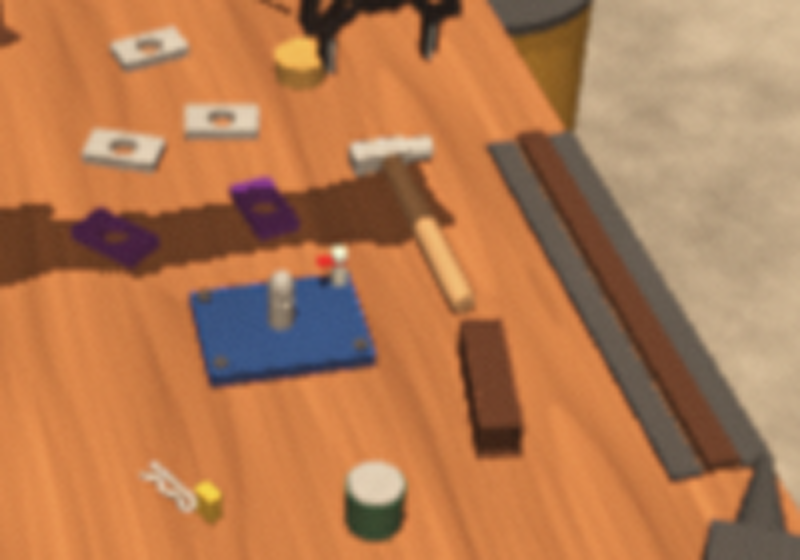

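View pics/c3.png

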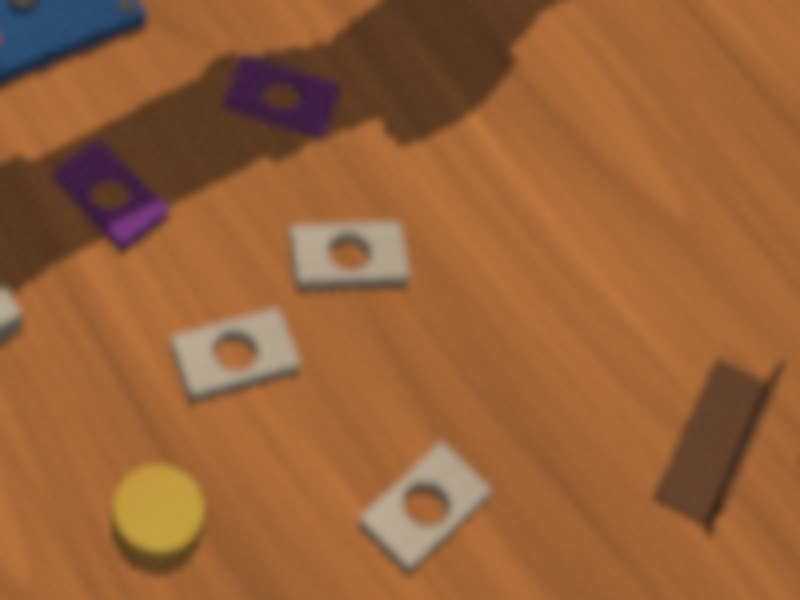

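The fixtures are at side (261,212), about 0.57 m from the base, and (289,318), about 0.79 m. The nearer one is meant, and crop c2 confirms its pin and gauge. The plates are the three white ones (scene (312,254), (284,278), (331,316)); the purple ones are excluded. Next I'll take the wrist camera over the two nearest plates.

```bash
python3 -m crank '[{"offset":[3.2,-2.5,0]},{"offset":[3.2,-2.5,0]},{"offset":[3.2,-2.5,0]},{"offset":[3.2,-2.5,0]},{"offset":[3.2,-2.5,0]}]'
python3 -m crank '[{"offset":[3.0,-1.5,0]},{"offset":[0,0,0]},{"offset":[0,0,0]}]'
python3 - <<'E'
from h import *
snap('wrist','w1');snap('scene','s1')
s=monitor.sense();print(s['position'],s['tcp_rot'],s['time'])
E
```

```text
[6.74744363e-01 1.77234620e-05 2.30853034e-01] [-3.14076467e+00  5.31603224e-05  1.57083893e+00] 0.25validation failed for argument at $[0]...
validation failed for argument at $[0]...
```

View pics/w1.png

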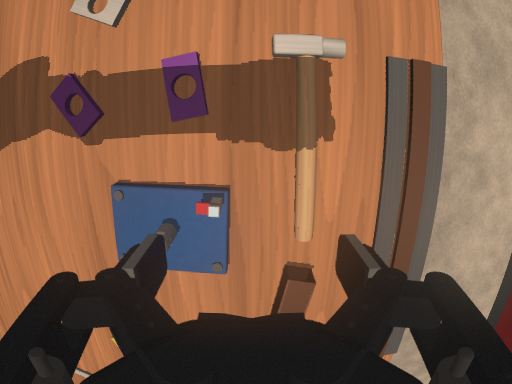

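View pics/s1.png

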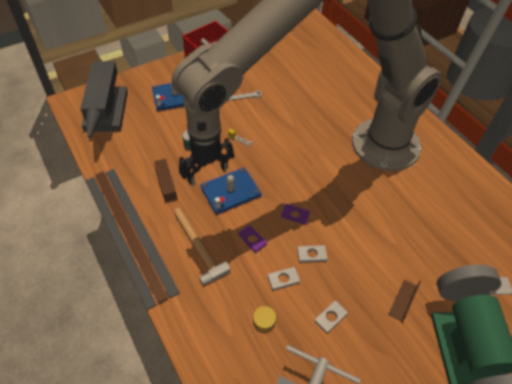

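```bash
python3 -m crank '[{"gripper":8.5,"offset":[3.2,-2.5,0],"turn":[0,0,0]},{"gripper":8.5,"offset":[3.2,-2.5,0],"turn":[0,0,0]},{"gripper":8.5,"offset":[3.2,-2.5,0],"turn":[0,0,0]},{"gripper":8.5,"offset":[3.2,-2.5,0],"turn":[0,0,0]},{"gripper":8.5,"offset":[3.2,-2.5,0],"turn":[0,0,0]}]' 40
python3 -m crank '[{"gripper":8.5,"offset":[3,-1.5,0],"turn":[0,0,0]},{"gripper":8.5,"offset":[0,0,0],"turn":[0,0,0]},{"gripper":8.5,"offset":[0,0,0],"turn":[0,0,0]}]'
python3 - <<'E'
from h import *
snap('wrist','w2')
s=monitor.sense();print(s['position'],s['tcp_rot'],s['time'],s['joint_velocities'].round(3))
E
```

```text
time: 0.67
position: [0.5486, 0.1612, 0.2313]
tcp_rot: [3.141, -0.0, 1.571]
force: [-0.5, 0.8, 0.4]
opening: 0.0849
time: 0.92
position: [0.5339, 0.1925, 0.2315]
tcp_rot: [3.142, -0.001, 1.576]
force: [0.4, 0.0, -0.1]
opening: 0.0853
[0.53484571 0.19042691 0.23140091] [3.14133356e+00 2.24431445e-04 1.57245883e+00] 0.9667 [ 0.031  0.006  0.035 -0.004  0.006 -0.     0.002]
```

View pics/w2.png

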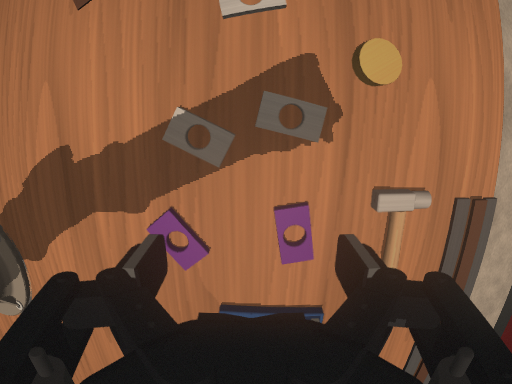

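The wrist view shows the two nearest white plates in shadow at about (199,137) and (291,117), with the purple ones below and the brass slug at (381,61).

```bash
cat >> h.py <<'E'
def quad(f,box,ax=None):
    im=np.load('pics/'+f+'.npz')['im'].astype(int); x,y,w,h=box; c=im[y:y+h,x:x+w]
    mx=c.max(2);mn=c.min(2); m=((mx-mn)<0.25*mx)&(mx>50)
    m=m.astype(np.uint8); cs,_=cv2.findContours(m,cv2.RETR_EXTERNAL,cv2.CHAIN_APPROX_NONE)
    k=max(cs,key=cv2.contourArea); return k[:,0,:]+[x,y]
E
python3 - <<'E'
from h import *
for nm,q in(('A',{'w2':(155,95,85,75),'scene0':(293,240,38,26),'side0':(207,158,28,17)}),('B',{'w2':(248,85,85,62),'scene0':(264,263,40,30),'side0':(232,150,28,17)})):
    for f,b in q.items():
        k=quad(f,b); r=cv2.minAreaRect(k.astype(np.float32))
        P=np.array([onz(f,u,v,.014)[:2] for u,v in k]); rr=cv2.minAreaRect((P*1000).astype(np.float32))
        print(nm,f,len(k),np.round(r[0],1),'world',np.round(rr[0],1),np.round(rr[1],1),round(rr[2],1))
E
```

```text
A w2 175 [197.9 136.2] world [469.8 231.1] [44.9 79.4] 63.1
A scene0 73 [311.6 253.4] world [471.  230.9] [46.1 76.1] 63.2
A side0 53 [220.5 166.8] world [468.  223.2] [44.4 74.8] 63.2
B w2 191 [290.6 116. ] world [583.7 255.9] [44.3 79.9] 77.1
B scene0 74 [283.3 278.2] world [584.3 256.8] [44.2 76.4] 75.6
B side0 23 [249.5 159.5] world [600.1 244.9] [36.6 30.8] 76.5
```

```bash
python3 - <<'E'
from h import *
print(tri([('w2',197.9,136.2),('scene0',311.6,253.4)]),tri([('w2',290.6,116),('scene0',283.3,278.2)]))
for f,b in(('w0',0),('scene0',(195,160,75,60)),('side0',(230,190,65,45))):
    f='wrist0' if b==0 else f; b=b or (100,170,145,115)
    im=np.load('pics/'+f+'.npz')['im'].astype(int); x,y,w,h=b;c=im[y:y+h,x:x+w]
    m=((c[:,:,2]>c[:,:,0]*1.6)&(c[:,:,2]>50)).astype(np.uint8)
    cs,_=cv2.findContours(m,cv2.RETR_EXTERNAL,cv2.CHAIN_APPROX_NONE);k=max(cs,key=cv2.contourArea)[:,0,:]+[x,y]
    P=np.array([onz(f,u,v,.02)[:2] for u,v in k]); rr=cv2.minAreaRect((P*1000).astype(np.float32)); print(f,np.round(rr[0],1),np.round(rr[1],1),round(rr[2],1))
for f,b in(('wrist0',(95,165,150,125)),('scene0',(195,160,75,60)),('side0',(230,180,65,55))):
    im=np.load('pics/'+f+'.npz')['im'][b[1]:b[1]+b[3],b[0]:b[0]+b[2],::-1]; s=600//b[2]; cv2.imwrite(f'pics/f_{f}.png',cv2.resize(im,None,fx=s,fy=s,interpolation=cv2.INTER_CUBIC)); print(f,b,s)
E
```

```text
(array([0.47035304, 0.23083132, 0.01294366]), [0.00025745986426120256, 0.00025745986426131863]) (array([0.58344332, 0.25598791, 0.01185076]), [7.123452738363458e-05, 7.123452738342383e-05])
wrist0 [565.  -83.6] [116.9 156.1] 86.7
scene0 [567.  -79.9] [118.5 155.3] 87.2
side0 [561.9 -93.2] [119.9 153.5] 86.5
wrist0 (95, 165, 150, 125) 4
scene0 (195, 160, 75, 60) 8
side0 (230, 180, 65, 55) 9
```

View pics/f_wrist0.png

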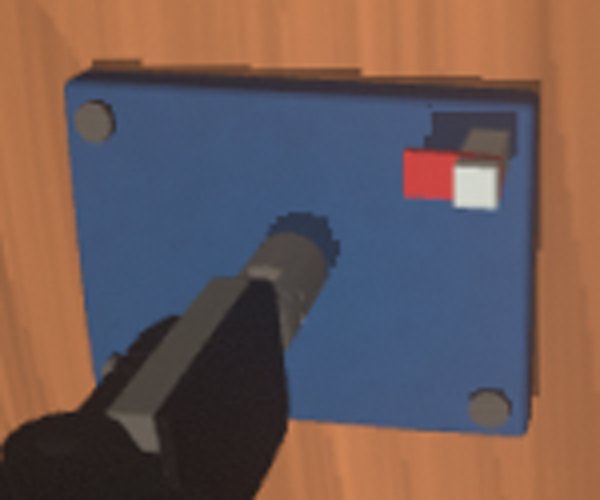

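View pics/f_scene0.png

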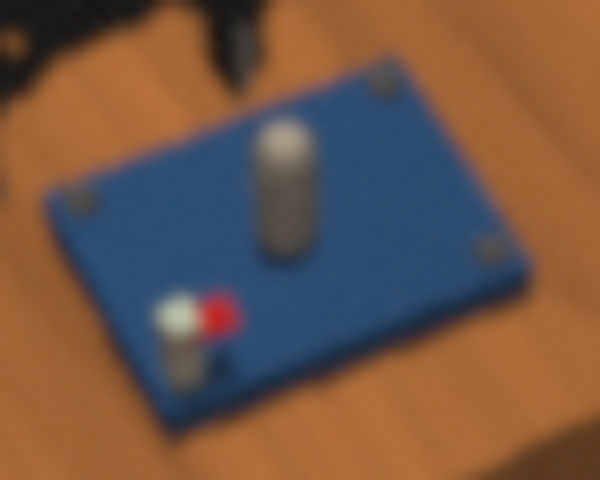

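View pics/f_side0.png

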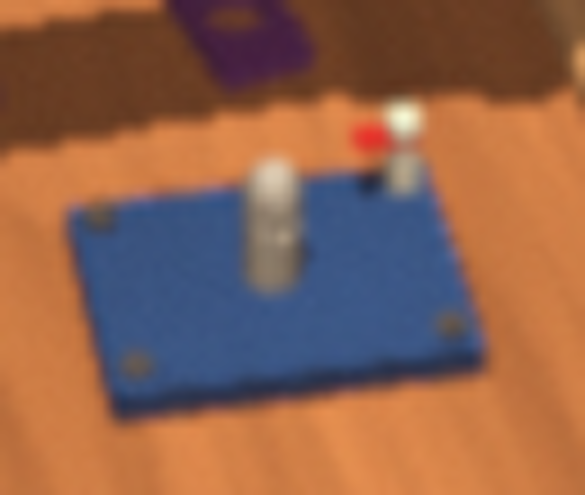

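```bash
cat >> h.py <<'E'
def plan(p,yaw,n):
    """per-row offset (cm) and turn for n equal rows to pose p, tool down with yaw (deg)"""
    s=monitor.sense(); R0=R.from_euler('xyz',s['tcp_rot']); Rt=R.from_euler('xyz',[np.pi,0,np.radians(yaw)])
    rv=(R0.inv()*Rt).as_rotvec(); d=np.array(p)-s['position']; st=R.from_rotvec(rv/n); M=np.zeros((3,3)); Q=R0
    for i in range(n): M+=Q.as_matrix(); Q=Q*st
    off=np.linalg.solve(M,d)*100
    print('n',n,'off',off.round(2),'turn',(rv/n).round(4),'| norm cm',np.linalg.norm(off).round(2),'deg',np.degrees(np.linalg.norm(rv)/n).round(2),'t',s['time'])
E
python3 -c "
from h import *
plan([.470,.231,.05],153.1,10)"
```

```text
n 10 off [ 0.7  -0.4   1.81] turn [ 0.    0.   -0.11] | norm cm 1.98 deg 6.3 t 0.9667
```

```bash
python3 -m crank '[{"gripper":6.5,"offset":[0.7,-0.4,1.81],"turn":[0,0,-0.11]},{"gripper":6.5,"offset":[0.7,-0.4,1.81],"turn":[0,0,-0.11]},{"gripper":6.5,"offset":[0.7,-0.4,1.81],"turn":[0,0,-0.11]},{"gripper":6.5,"offset":[0.7,-0.4,1.81],"turn":[0,0,-0.11]},{"gripper":6.5,"offset":[0.7,-0.4,1.81],"turn":[0,0,-0.11]}]' 40
python3 -m crank '[{"gripper":6.5,"offset":[0.7,-0.4,1.81],"turn":[0,0,-0.11]},{"gripper":6.5,"offset":[0.7,-0.4,1.81],"turn":[0,0,-0.11]},{"gripper":6.5,"offset":[0.7,-0.4,1.81],"turn":[0,0,-0.11]},{"gripper":6.5,"offset":[0.7,-0.4,1.81],"turn":[0,0,-0.11]},{"gripper":6.5,"offset":[0.7,-0.4,1.81],"turn":[0,0,-0.11]}]'
python3 -m crank '[{"gripper":6.5,"offset":[0,0,0],"turn":[0,0,0]},{"gripper":6.5,"offset":[0,0,0],"turn":[0,0,0]}]'
python3 - <<'E'
from h import *
snap('wrist','w3');plan([.470,.231,.002],153.1,3)
print(monitor.sense()['opening'])
E
```

```text
time: 1.38
position: [0.5092, 0.2179, 0.1399]
tcp_rot: [3.141, 0.001, 2.123]
force: [0.0, 0.7, -0.4]
opening: 0.0651
time: 1.8
position: [0.471, 0.229, 0.0494]
tcp_rot: [-3.142, 0.001, 2.673]
force: [0.8, -0.6, -0.8]
opening: 0.0652
time: 1.97
position: [0.4703, 0.2288, 0.0497]
tcp_rot: [-3.14, -0.001, 2.665]
force: [0.1, 1.1, 1.0]
opening: 0.065
n 3 off [0.06 0.02 1.62] turn [-0.      0.0002 -0.0023] | norm cm 1.62 deg 0.13 t 2.0167
0.06477345969877348
```

View pics/w3.png

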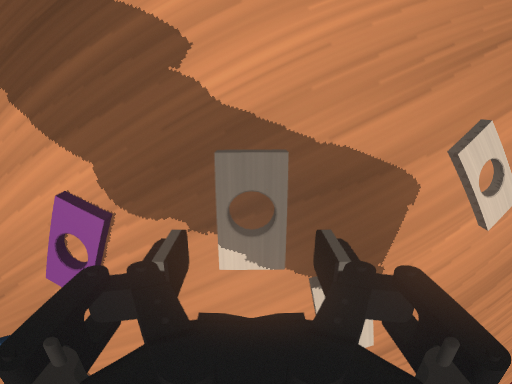

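Plate A is centred between the fingers at (252,213), with the purple plate clear at left. I'll descend.

```bash
python3 -m crank '[{"gripper":6.5,"offset":[0.06,0.02,1.6],"turn":[0,0,0]},{"gripper":6.5,"offset":[0.06,0.02,1.6],"turn":[0,0,0]},{"gripper":6.5,"offset":[0.06,0.02,1.5],"turn":[0,0,0]},{"gripper":4.0,"offset":[0,0,0],"turn":[0,0,0]},{"gripper":4.0,"offset":[0,0,0],"turn":[0,0,0]}]' 60
python3 -m crank '[{"gripper":4.0,"offset":[0,0,0],"turn":[0,0,0]},{"gripper":4.0,"offset":[0,0,0],"turn":[0,0,0]}]'
python3 -m crank '[{"gripper":4.0,"offset":[0,0,-2],"turn":[0,0,0]},{"gripper":4.0,"offset":[0,0,-2.5],"turn":[0,0,0]},{"gripper":4.0,"offset":[0,0,-2.5],"turn":[0,0,0]},{"gripper":4.0,"offset":[0,0,-2.5],"turn":[0,0,0]}]'
python3 - <<'E'
from h import *
snap('wrist','w4');print(monitor.sense()['opening'],monitor.sense()['force'])
plan([.566,-.081,.12],176.8,12)
E
```

```text
time: 2.43
position: [0.4695, 0.2313, 0.0041]
tcp_rot: [-3.141, 0.001, 2.668]
force: [-5.1, -4.5, 1.7]
opening: 0.043
time: 2.6
position: [0.4697, 0.232, 0.0044]
tcp_rot: [3.14, 0.001, 2.669]
force: [0.6, -0.0, -3.7]
opening: 0.0429
time: 2.93
position: [0.4686, 0.2317, 0.1]
tcp_rot: [3.141, 0.0, 2.67]
force: [0.0, 0.0, -3.2]
opening: 0.0431
0.04285274582064357 [-0.54903338  0.48111637  0.52232056]
n 12 off [-1.5  -2.31 -0.13] turn [ 0.0004  0.0005 -0.0346] | norm cm 2.76 deg 1.99 t 2.9833
```

View pics/w4.png

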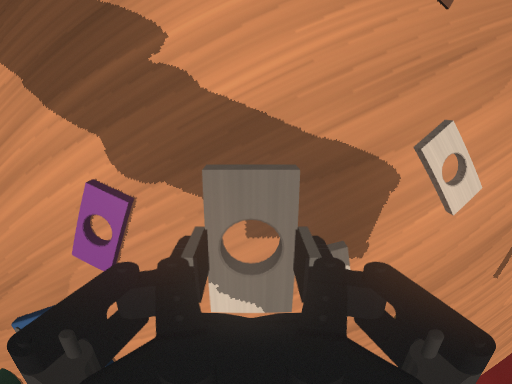

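Plate A is held and the hole rim sits at about (252,242). Next is a pose with the fixture in the wrist view ahead of the held plate.

```bash
python3 - <<'E'
from h import *
plan([.66,-.081,.16],176.8,12)
im=np.load('pics/w4.npz')['im']; 
d=np.load('pics/w4.npz');p=onz('w4',252,242,d['p'][2]+.0096); print('hole in world',p,'tcp',d['p'], 'tool', R.from_euler('xyz',d['r']).inv().apply(p-d['p'])*1000)
cv2.imwrite('pics/w4c.png',cv2.resize(im[160:320,190:320,::-1],None,fx=3.7,fy=3.7,interpolation=cv2.INTER_CUBIC))
E
```

```text
n 12 off [-2.26 -2.09 -0.46] turn [ 0.0004  0.0005 -0.0346] | norm cm 3.11 deg 1.99 t 2.9833
hole in world [0.46695166 0.23424274 0.10957917] tcp [0.4686211  0.23173954 0.09997917] tool [ 2.62281331  1.47540216 -9.5998457 ]
```

View pics/w4c.png

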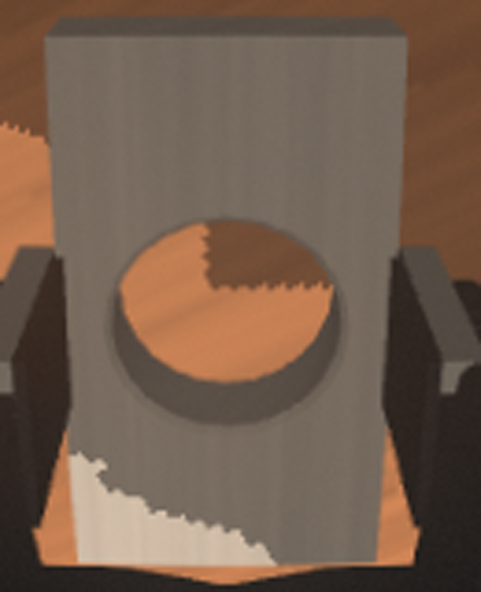

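```bash
python3 -m crank '[{"gripper":4.0,"offset":[-2.26,-2.09,-0.46],"turn":[0,0,-0.0346]},{"gripper":4.0,"offset":[-2.26,-2.09,-0.46],"turn":[0,0,-0.0346]},{"gripper":4.0,"offset":[-2.26,-2.09,-0.46],"turn":[0,0,-0.0346]},{"gripper":4.0,"offset":[-2.26,-2.09,-0.46],"turn":[0,0,-0.0346]},{"gripper":4.0,"offset":[-2.26,-2.09,-0.46],"turn":[0,0,-0.0346]}]'
python3 -m crank '[{"gripper":4.0,"offset":[-2.26,-2.09,-0.46],"turn":[0,0,-0.0346]},{"gripper":4.0,"offset":[-2.26,-2.09,-0.46],"turn":[0,0,-0.0346]},{"gripper":4.0,"offset":[-2.26,-2.09,-0.46],"turn":[0,0,-0.0346]},{"gripper":4.0,"offset":[-2.26,-2.09,-0.46],"turn":[0,0,-0.0346]},{"gripper":4.0,"offset":[-2.26,-2.09,-0.46],"turn":[0,0,-0.0346]}]'
python3 -m crank '[{"gripper":4.0,"offset":[-2.26,-2.09,-0.46],"turn":[0,0,-0.0346]},{"gripper":4.0,"offset":[-2.26,-2.09,-0.46],"turn":[0,0,-0.0346]},{"gripper":4.0,"offset":[0,0,0],"turn":[0,0,0]},{"gripper":4.0,"offset":[0,0,0],"turn":[0,0,0]}]'
python3 - <<'E'
from h import *
snap('wrist','w5')
p=onz('w4',251.2,247,.10958);d=np.load('pics/w4.npz'); print('hole tool', R.from_euler('xyz',d['r']).inv().apply(p-d['p'])*1000)
E
```

```text
time: 3.4
position: [0.5321, 0.09, 0.1222]
tcp_rot: [3.141, 0.001, 2.845]
force: [-0.1, 0.7, -3.3]
opening: 0.0429
time: 3.82
position: [0.6184, -0.0375, 0.1451]
tcp_rot: [-3.141, 0.0, 3.017]
force: [0.7, 1.7, -3.2]
opening: 0.0427
time: 4.15
position: [0.6591, -0.0848, 0.1538]
tcp_rot: [-3.141, 0.001, 3.081]
force: [-0.3, 0.7, -4.2]
opening: 0.0432
hole tool [-0.42078489  0.58615791 -9.60054285]
```

View pics/w5.png

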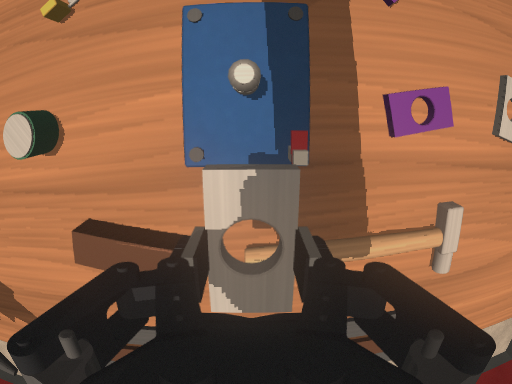

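The wrist view shows the pin tip at (244,73), base corners at (183,8), (309,3), (309,165) and (184,166), the gauge at (300,150), and the held plate's hole at (251,247).

```bash
python3 - <<'E'
from h import *
im=np.load('pics/w5.npz')['im']
cv2.imwrite('pics/w5c.png',cv2.resize(im[0:175,170:320,::-1],None,fx=3.4,fy=3.4,interpolation=cv2.INTER_CUBIC))
c=im[0:180,170:325].astype(int); m=((c[:,:,2]>c[:,:,0]*1.6)&(c[:,:,2]>35)).astype(np.uint8)
k=max(cv2.findContours(m,cv2.RETR_EXTERNAL,cv2.CHAIN_APPROX_NONE)[0],key=cv2.contourArea)[:,0]+[170,0]
P=np.array([onz('w5',u,v,.02)[:2] for u,v in k]); print(cv2.minAreaRect((P*1000).astype(np.float32)))
print('tip',onz('w5',244,73,.077))
for a in ((230.2,177),(230.5,178.5)): print(tri([('w5',244,73),('scene0',*a)]))
print(tri([('w5',244,73),('side0',260.3,199)]))
E
```

```text
((564.7007446289062, -83.80890655517578), (118.39441680908203, 156.98477172851562), 87.1116943359375)
tip [ 0.56481301 -0.08368156  0.077     ]
(array([ 0.56486892, -0.08357563,  0.07908168]), [0.00023486328825971512, 0.00023486328825973813])
(array([ 0.5638018 , -0.08371831,  0.07076772]), [0.00017941291988644894, 0.000179412919886611])
(array([ 0.56485399, -0.08390823,  0.07373542]), [0.0005088425423385751, 0.0005088425423384516])
```

View pics/w5c.png

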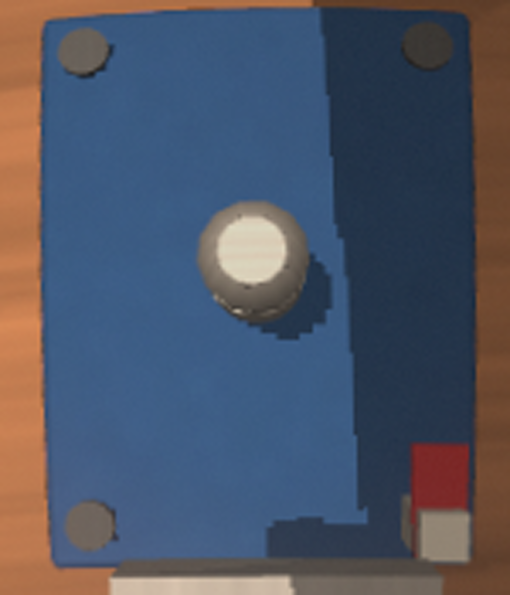

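```bash
python3 -c "
from h import *
plan([.5644,-.0843,.095],177.1,5)"
```

```text
n 5 off [ 1.87 -0.14  1.17] turn [ 0.0001 -0.     -0.0014] | norm cm 2.21 deg 0.08 t 4.2
```

```bash
python3 -m crank '[{"gripper":4.0,"offset":[2.2,-0.17,0.6],"turn":[0,0,-0.0014]},{"gripper":4.0,"offset":[2.2,-0.17,0.6],"turn":[0,0,-0.0014]},{"gripper":4.0,"offset":[2.2,-0.16,1],"turn":[0,0,-0.0014]},{"gripper":4.0,"offset":[1.9,-0.1,1.2],"turn":[0,0,-0.0014]},{"gripper":4.0,"offset":[0.85,-0.1,2.4],"turn":[0,0,-0.0014]}]'
python3 -m crank '[{"gripper":4.0,"offset":[0,0,0],"turn":[0,0,0]},{"gripper":4.0,"offset":[0,0,0],"turn":[0,0,0]}]'
python3 - <<'E'
from h import *
im=snap('wrist','w6'); plan([.5644,-.0843,.075],177.1,2)
cv2.imwrite('pics/w6c.png',cv2.resize(im[160:320,190:320,::-1],None,fx=3.7,fy=3.7,interpolation=cv2.INTER_CUBIC))
E
```

```text
time: 4.62
position: [0.5628, -0.0826, 0.0971]
tcp_rot: [-3.141, 0.002, 3.095]
force: [0.1, -0.7, -3.5]
opening: 0.0428
time: 4.78
position: [0.5633, -0.0828, 0.0952]
tcp_rot: [3.141, -0.003, 3.094]
force: [-0.1, 0.4, -2.6]
opening: 0.0429
n 2 off [ 0.04 -0.07  1.06] turn [0.0003 0.0004 0.0016] | norm cm 1.07 deg 0.09 t 4.8333
```

View pics/w6c.png

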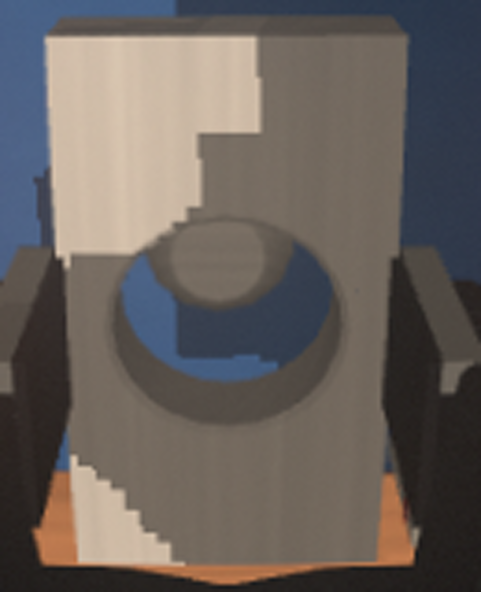

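```bash
python3 - <<'E'
from h import *
p=onz('w6',249.5,231.1,.077);h=onz('w6',251.2,247,np.load('pics/w6.npz')['p'][2]+.0096);print(p,h,p-h,np.load('pics/w6.npz')['p'])
E
```

```text
[ 0.56667901 -0.08339567  0.077     ] [ 0.56377299 -0.08230257  0.10476577] [ 0.00290602 -0.0010931  -0.02776577] [ 0.56329711 -0.08284995  0.09516577]
```

```bash
python3 -m crank '[{"gripper":4.0,"offset":[-0.1,-0.06,0.6],"turn":[0,0,0]},{"gripper":4.0,"offset":[-0.1,-0.06,0.6],"turn":[0,0,0]},{"gripper":4.0,"offset":[0,0,0.4],"turn":[0,0,0]},{"gripper":4.0,"offset":[0,0,0],"turn":[0,0,0]},{"gripper":4.0,"offset":[0,0,0],"turn":[0,0,0]}]'
python3 - <<'E'
from h import *
im=snap('wrist','w7'); print(np.load('pics/w7.npz')['p'],monitor.sense()['force'])
cv2.imwrite('pics/w7c.png',cv2.resize(im[160:320,190:320,::-1],None,fx=3.7,fy=3.7,interpolation=cv2.INTER_CUBIC))
E
```

```text
time: 5.25
position: [0.5666, -0.0852, 0.0792]
tcp_rot: [3.141, -0.001, 3.093]
force: [-0.3, 0.2, -2.3]
opening: 0.043
[ 0.56659719 -0.08520561  0.07918866] [-0.54401782  0.06983347 -3.48992885]
```

View pics/w7c.png

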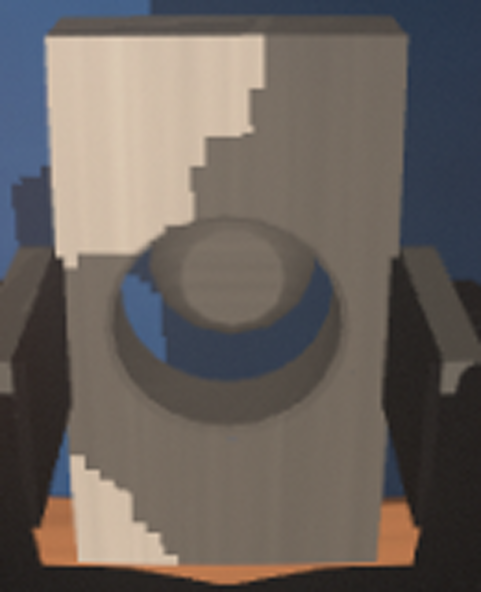

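The hole's lower rim centre is at about crop (226,285) and the pin tip at (231,277). That is about 1 mm off, so I'll correct it and lower.

```bash
python3 -m crank '[{"gripper":4.0,"offset":[0.12,0.07,0],"turn":[0,0,0]},{"gripper":4.0,"offset":[0,0,0.5],"turn":[0,0,0]},{"gripper":4.0,"offset":[0,0,0.6],"turn":[0,0,0]},{"gripper":4.0,"offset":[0,0,0],"turn":[0,0,0]},{"gripper":4.0,"offset":[0,0,0],"turn":[0,0,0]}]'
python3 - <<'E'
from h import *
im=snap('wrist','w8'); print(np.load('pics/w8.npz')['p'],monitor.sense()['force'])
cv2.imwrite('pics/w8c.png',cv2.resize(im[160:320,190:320,::-1],None,fx=3.7,fy=3.7,interpolation=cv2.INTER_CUBIC))
E
```

```text
time: 5.72
position: [0.5649, -0.0845, 0.0679]
tcp_rot: [3.142, -0.001, 3.093]
force: [0.6, -0.7, -3.5]
opening: 0.043
[ 0.5649131  -0.08451526  0.06789105] [-1.18155139  0.70521938 -3.52344842]
```

View pics/w8c.png

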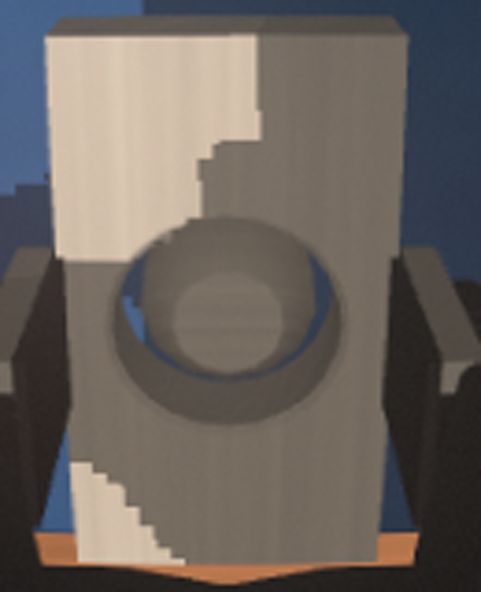

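The tip at (229,323) is concentric with the upper rim at (226,322). I'll lower fully.

```bash
python3 -m crank '[{"gripper":4.0,"offset":[0,0,1],"turn":[0,0,0]},{"gripper":4.0,"offset":[0,0,1],"turn":[0,0,0]},{"gripper":4.0,"offset":[0,0,1],"turn":[0,0,0]},{"gripper":4.0,"offset":[0,0,0.8],"turn":[0,0,0]},{"gripper":4.0,"offset":[0,0,0],"turn":[0,0,0]}]'
python3 -m crank '[{"gripper":4.0,"offset":[0,0,0.3],"turn":[0,0,0]},{"gripper":4.0,"offset":[0,0,0.2],"turn":[0,0,0]},{"gripper":4.0,"offset":[0,0,0],"turn":[0,0,0]}]'
```

```text
time: 6.18
position: [0.5637, -0.0844, 0.028]
tcp_rot: [3.141, -0.004, 3.093]
force: [-0.1, -0.1, -3.4]
opening: 0.0427
time: 6.43
position: [0.5655, -0.0845, 0.0253]
tcp_rot: [3.142, -0.0, 3.093]
force: [0.3, 0.3, -3.0]
opening: 0.0426
```

```bash
python3 -m crank '[{"gripper":4.0,"offset":[0,0,0.1],"turn":[0,0,0]},{"gripper":4.0,"offset":[0,0,0],"turn":[0,0,0]}]'
python3 -m crank '[{"gripper":4.0,"offset":[0,0,0.1],"turn":[0,0,0]},{"gripper":4.0,"offset":[0,0,0],"turn":[0,0,0]}]'
```

```text
time: 6.6
position: [0.5656, -0.0845, 0.0247]
tcp_rot: [3.142, 0.0, 3.093]
force: [0.6, 0.5, -3.7]
opening: 0.0432
time: 6.77
position: [0.5658, -0.0846, 0.0242]
tcp_rot: [-3.141, 0.001, 3.093]
force: [-2.1, 0.3, 3.1]
opening: 0.043
```

Contact: the vertical force went from -3.7 to +3.1 N. I'll open and lift off.

```bash
python3 -m crank '[{"gripper":6.2,"offset":[0,0,0],"turn":[0,0,0]},{"gripper":6.2,"offset":[0,0,0],"turn":[0,0,0]},{"gripper":6.2,"offset":[0,0,0],"turn":[0,0,0]},{"gripper":6.2,"offset":[0,0,-1],"turn":[0,0,0]},{"gripper":6.2,"offset":[0,0,-3],"turn":[0,0,0]}]'
python3 -m crank '[{"gripper":6.2,"offset":[0,0,-4],"turn":[0,0,0]},{"gripper":6.2,"offset":[0,0,-3],"turn":[0,0,0]},{"gripper":6.2,"offset":[0,0,0],"turn":[0,0,0]}]'
python3 - <<'E'
from h import *
snap('wrist','w9'); print(monitor.sense()['force'])
plan([.5837,.256,.05],167.1,12)
E
```

```text
time: 7.18
position: [0.5625, -0.0843, 0.061]
tcp_rot: [3.141, -0.007, 3.093]
force: [0.9, 0.6, -0.1]
opening: 0.0618
time: 7.43
position: [0.5698, -0.0845, 0.1407]
tcp_rot: [-3.141, 0.011, 3.093]
force: [1.7, 0.2, -0.2]
opening: 0.062
[-0.97864904 -0.33119502 -0.6108182 ]
n 12 off [0.24 2.83 0.73] turn [0.     0.0007 0.0147] | norm cm 2.94 deg 0.84 t 7.4833
```

View pics/w9.png

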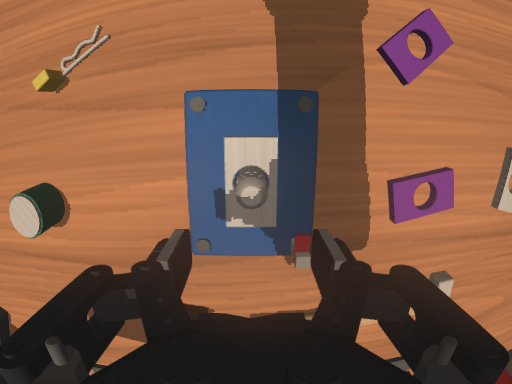

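Plate A lies flat on the base with the pin through it at (251,186). The clip is visible at (47,80). Next is plate B.

```bash
python3 -m crank '[{"gripper":6.2,"offset":[0.24,2.83,0],"turn":[0,0,0.0147]},{"gripper":6.2,"offset":[0.24,2.83,0],"turn":[0,0,0.0147]},{"gripper":6.2,"offset":[0.24,2.83,0.5],"turn":[0,0,0.0147]},{"gripper":6.2,"offset":[0.24,2.83,0.9],"turn":[0,0,0.0147]},{"gripper":6.2,"offset":[0.24,2.83,0.9],"turn":[0,0,0.0147]}]'
python3 -m crank '[{"gripper":6.5,"offset":[0.24,2.83,0.9],"turn":[0,0,0.0147]},{"gripper":6.5,"offset":[0.24,2.83,0.9],"turn":[0,0,0.0147]},{"gripper":6.5,"offset":[0.24,2.83,0.9],"turn":[0,0,0.0147]},{"gripper":6.5,"offset":[0.24,2.83,0.9],"turn":[0,0,0.0147]},{"gripper":6.5,"offset":[0.24,2.83,0.9],"turn":[0,0,0.0147]}]'
python3 -m crank '[{"gripper":6.5,"offset":[0.24,2.83,0.9],"turn":[0,0,0.0147]},{"gripper":6.5,"offset":[0.24,2.83,0.8],"turn":[0,0,0.0147]},{"gripper":6.5,"offset":[0,0,0],"turn":[0,0,0]},{"gripper":6.5,"offset":[0,0,0],"turn":[0,0,0]},{"gripper":6.5,"offset":[0,0,0],"turn":[0,0,0]}]'
python3 - <<'E'
from h import *
im=snap('wrist','w10'); plan([.5837,.256,.003],167.1,3);print(np.load('pics/w10.npz')['p'])
E
```

```text
time: 7.9
position: [0.564, 0.0585, 0.11]
tcp_rot: [-3.141, -0.0, 3.018]
force: [0.1, -0.8, -0.0]
opening: 0.0622
time: 8.32
position: [0.5732, 0.2002, 0.0644]
tcp_rot: [-3.141, -0.001, 2.945]
force: [-1.1, 0.0, -0.6]
opening: 0.0646
time: 8.73
position: [0.5802, 0.2547, 0.0479]
tcp_rot: [-3.14, -0.001, 2.917]
force: [0.8, -0.6, -0.3]
opening: 0.0649
n 3 off [-0.08  0.09  1.5 ] turn [-0.0005 -0.0001 -0.0003] | norm cm 1.51 deg 0.04 t 8.7833
[0.58024195 0.2546553  0.04785407]
```

View pics/w10.png

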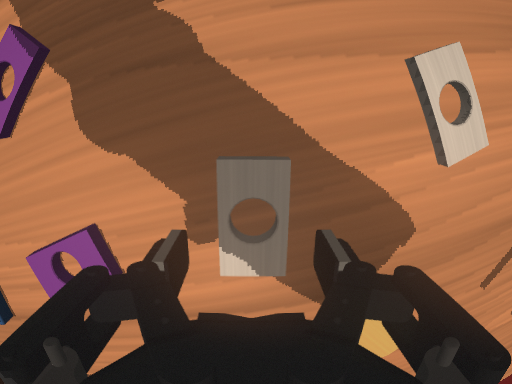

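Plate B is centred between the fingers at (253,218). The slug, at (378,338), is behind the right finger, so I'll check the clearance.

```bash
python3 - <<'E'
from h import *
print(onz('w2',381,61,.03))
E
python3 -m crank '[{"gripper":6.5,"offset":[-0.08,0.09,0],"turn":[0,0,0]},{"gripper":6.5,"offset":[-0.08,0.09,1],"turn":[0,0,0]},{"gripper":6.5,"offset":[-0.08,0.05,0],"turn":[0,0,0]}]'
```

```text
[0.69253344 0.32938334 0.03      ]
time: 9.03
position: [0.5832, 0.2558, 0.0371]
tcp_rot: [-3.14, -0.001, 2.915]
force: [-0.4, -0.3, -0.5]
opening: 0.0649
```

```bash
python3 -m crank '[{"gripper":6.5,"offset":[0,0,1.7],"turn":[0,0,0]},{"gripper":6.5,"offset":[0,0,1.6],"turn":[0,0,0]},{"gripper":6.5,"offset":[0,0,0],"turn":[0,0,0]},{"gripper":4.0,"offset":[0,0,0],"turn":[0,0,0]},{"gripper":4.0,"offset":[0,0,0],"turn":[0,0,0]}]' 60
python3 -m crank '[{"gripper":4.0,"offset":[0,0,0],"turn":[0,0,0]},{"gripper":4.0,"offset":[0,0,0],"turn":[0,0,0]}]'
python3 -m crank '[{"gripper":4.0,"offset":[0,0,-2],"turn":[0,0,0]},{"gripper":4.0,"offset":[0,0,-2.5],"turn":[0,0,0]},{"gripper":4.0,"offset":[0,0,-2.5],"turn":[0,0,0]},{"gripper":4.0,"offset":[0,0,-2.5],"turn":[0,0,0]}]'
python3 - <<'E'
from h import *
im=snap('wrist','w11');plan([.648,-.085,.16],177.1,12)
cv2.imwrite('pics/w11c.png',cv2.resize(im[160:320,190:320,::-1],None,fx=3.7,fy=3.7,interpolation=cv2.INTER_CUBIC))
E
```

```text
time: 9.45
position: [0.5837, 0.2569, 0.0062]
tcp_rot: [-3.141, -0.0, 2.916]
force: [-6.7, -4.8, 4.8]
opening: 0.0432
time: 9.62
position: [0.584, 0.2573, 0.0063]
tcp_rot: [3.141, 0.001, 2.916]
force: [0.8, -0.3, -0.0]
opening: 0.0427
time: 9.95
position: [0.5832, 0.2571, 0.1016]
tcp_rot: [-3.141, -0.0, 2.917]
force: [1.2, -0.2, -3.8]
opening: 0.0428
n 12 off [-0.93 -2.76 -0.44] turn [ 0.0004  0.0005 -0.0146] | norm cm 2.95 deg 0.83 t 10.0
```

View pics/w11c.png

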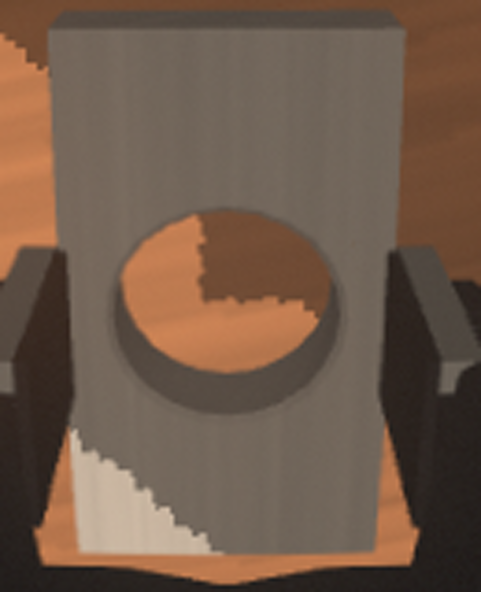

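```bash
python3 - <<'E'
from h import *
d=np.load('pics/w11.npz');p=onz('w11',251.5,243.8,d['p'][2]+.0077);h=R.from_euler('xyz',d['r']).inv().apply(p-d['p']);print(h*1000)
t=np.array([.5653,-.0839])-R.from_euler('xyz',[np.pi,0,np.radians(177.1)]).apply(h)[:2];print(t)
plan([t[0],t[1],.115],177.1,14)
E
```

```text
[ 0.54330459  0.95535401 -7.69995361]
[ 0.56579427 -0.08488162]
n 14 off [-0.21 -2.45 -0.06] turn [ 0.0003  0.0004 -0.0125] | norm cm 2.46 deg 0.72 t 10.0
```

```bash
python3 -m crank '[{"gripper":4.0,"offset":[-0.21,-2.45,-0.2],"turn":[0,0,-0.0125]},{"gripper":4.0,"offset":[-0.21,-2.45,-0.2],"turn":[0,0,-0.0125]},{"gripper":4.0,"offset":[-0.21,-2.45,-0.2],"turn":[0,0,-0.0125]},{"gripper":4.0,"offset":[-0.21,-2.45,-0.2],"turn":[0,0,-0.0125]},{"gripper":4.0,"offset":[-0.21,-2.45,-0.2],"turn":[0,0,-0.0125]}]'
python3 -m crank '[{"gripper":4.0,"offset":[-0.21,-2.45,0],"turn":[0,0,-0.0125]},{"gripper":4.0,"offset":[-0.21,-2.45,0],"turn":[0,0,-0.0125]},{"gripper":4.0,"offset":[-0.21,-2.45,0],"turn":[0,0,-0.0125]},{"gripper":4.0,"offset":[-0.21,-2.45,0],"turn":[0,0,-0.0125]},{"gripper":4.0,"offset":[-0.21,-2.45,0],"turn":[0,0,-0.0125]}]'
python3 -m crank '[{"gripper":4.0,"offset":[-0.21,-2.45,0],"turn":[0,0,-0.0125]},{"gripper":4.0,"offset":[-0.21,-2.45,0],"turn":[0,0,-0.0125]},{"gripper":4.0,"offset":[-0.21,-2.45,0],"turn":[0,0,-0.0125]},{"gripper":4.0,"offset":[-0.21,-2.45,0],"turn":[0,0,-0.0125]},{"gripper":4.0,"offset":[0,0,0],"turn":[0,0,0]}]'
python3 -m crank '[{"gripper":4.0,"offset":[0,0,0],"turn":[0,0,0]},{"gripper":4.0,"offset":[0,0,0],"turn":[0,0,0]}]'
python3 -c "
from h import *
plan([.5658,-.0849,.081],177.1,3)"
```

```text
time: 10.42
position: [0.569, 0.1339, 0.1105]
tcp_rot: [-3.142, 0.0, 2.98]
force: [-0.3, -0.3, -3.1]
opening: 0.0428
time: 10.83
position: [0.5628, 0.0111, 0.1105]
tcp_rot: [-3.142, 0.0, 3.042]
force: [0.0, -0.2, -4.0]
opening: 0.0428
time: 11.25
position: [0.5629, -0.0932, 0.1102]
tcp_rot: [-3.138, -0.0, 3.084]
force: [0.5, -1.1, -3.6]
opening: 0.0425
time: 11.42
position: [0.5634, -0.0854, 0.1105]
tcp_rot: [3.141, 0.0, 3.091]
force: [0.1, 0.7, -2.6]
opening: 0.0429
n 3 off [-0.08  0.02  0.98] turn [0.0002 0.     0.0002] | norm cm 0.99 deg 0.02 t 11.4167
```

```bash
python3 -m crank '[{"gripper":4.0,"offset":[-0.08,0,1],"turn":[0,0,0]},{"gripper":4.0,"offset":[-0.08,0,1],"turn":[0,0,0]},{"gripper":4.0,"offset":[-0.08,0,0.9],"turn":[0,0,0]},{"gripper":4.0,"offset":[0,0,0],"turn":[0,0,0]},{"gripper":4.0,"offset":[0,0,0],"turn":[0,0,0]}]'
python3 - <<'E'
from h import *
im=snap('wrist','w12'); print(np.load('pics/w12.npz')['p'])
cv2.imwrite('pics/w12c.png',cv2.resize(im[160:320,190:320,::-1],None,fx=3.7,fy=3.7,interpolation=cv2.INTER_CUBIC))
E
```

```text
time: 11.83
position: [0.5652, -0.0856, 0.0803]
tcp_rot: [3.141, -0.002, 3.092]
force: [-0.5, -0.2, -3.0]
opening: 0.0428
[ 0.56518695 -0.08556519  0.08025092]
```

View pics/w12c.png

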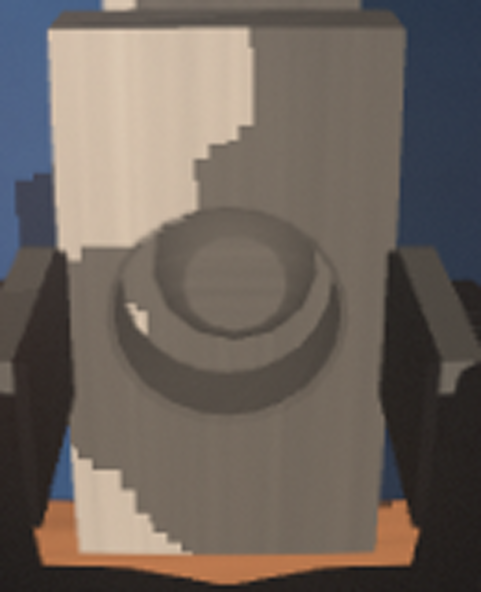

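The tip at (235,282) is within about 1 mm of the hole axis. I'll correct +y and lower.

```bash
python3 -m crank '[{"gripper":4.0,"offset":[0,0.1,0.6],"turn":[0,0,0]},{"gripper":4.0,"offset":[0,0,1],"turn":[0,0,0]},{"gripper":4.0,"offset":[0,0,1],"turn":[0,0,0]},{"gripper":4.0,"offset":[0,0,0.7],"turn":[0,0,0]},{"gripper":4.0,"offset":[0,0,0],"turn":[0,0,0]}]'
python3 -m crank '[{"gripper":4.0,"offset":[0,0,0.3],"turn":[0,0,0]},{"gripper":4.0,"offset":[0,0,0.2],"turn":[0,0,0]},{"gripper":4.0,"offset":[0,0,0],"turn":[0,0,0]}]'
python3 -m crank '[{"gripper":4.0,"offset":[0,0,0.1],"turn":[0,0,0]},{"gripper":4.0,"offset":[0,0,0],"turn":[0,0,0]}]'
```

```text
time: 12.3
position: [0.5644, -0.0851, 0.0463]
tcp_rot: [3.141, -0.004, 3.092]
force: [-0.6, 0.5, -3.8]
opening: 0.0428
time: 12.55
position: [0.566, -0.0851, 0.0433]
tcp_rot: [3.142, -0.0, 3.092]
force: [-0.6, -0.4, -3.7]
opening: 0.0429
time: 12.72
position: [0.5661, -0.0851, 0.0427]
tcp_rot: [-3.142, 0.0, 3.092]
force: [0.0, 0.2, -3.1]
opening: 0.0423
```

```bash
python3 -m crank '[{"gripper":4.0,"offset":[0,0,0.15],"turn":[0,0,0]},{"gripper":4.0,"offset":[0,0,0],"turn":[0,0,0]}]'
python3 -m crank '[{"gripper":4.0,"offset":[0,0,0.1],"turn":[0,0,0]},{"gripper":4.0,"offset":[0,0,0],"turn":[0,0,0]}]'
```

```text
time: 12.88
position: [0.566, -0.0851, 0.041]
tcp_rot: [-3.142, 0.0, 3.092]
force: [-0.3, 0.5, -3.5]
opening: 0.043
time: 13.05
position: [0.5661, -0.0852, 0.0403]
tcp_rot: [-3.141, 0.0, 3.092]
force: [-0.7, -0.9, 0.5]
opening: 0.0427
```

```bash
python3 -m crank '[{"gripper":6.2,"offset":[0,0,0],"turn":[0,0,0]},{"gripper":6.2,"offset":[0,0,0],"turn":[0,0,0]},{"gripper":6.2,"offset":[0,0,0],"turn":[0,0,0]},{"gripper":6.2,"offset":[0,0,-1],"turn":[0,0,0]},{"gripper":6.2,"offset":[0,0,-3],"turn":[0,0,0]}]'
python3 -m crank '[{"gripper":6.2,"offset":[0,0,-4],"turn":[0,0,0]},{"gripper":6.2,"offset":[0,0,-3],"turn":[0,0,0]},{"gripper":6.2,"offset":[0,0,0],"turn":[0,0,0]},{"gripper":6.2,"offset":[0,0,0],"turn":[0,0,0]}]'
python3 - <<'E'
from h import *
im=snap('wrist','w13'); print(np.load('pics/w13.npz')['p'],np.load('pics/w13.npz')['r'])
cv2.imwrite('pics/w13c.png',cv2.resize(im[0:120,0:150,::-1],None,fx=5,fy=5,interpolation=cv2.INTER_CUBIC))
E
```

```text
time: 13.47
position: [0.5631, -0.0849, 0.0775]
tcp_rot: [3.141, -0.007, 3.092]
force: [-0.5, 0.1, -0.9]
opening: 0.0618
time: 13.8
position: [0.5677, -0.0853, 0.153]
tcp_rot: [-3.141, 0.005, 3.091]
force: [0.1, 0.4, 0.3]
opening: 0.0618
[ 0.56766791 -0.08526381  0.15295499] [-3.14110358  0.00537639  3.09137452]
```

View pics/w13.png

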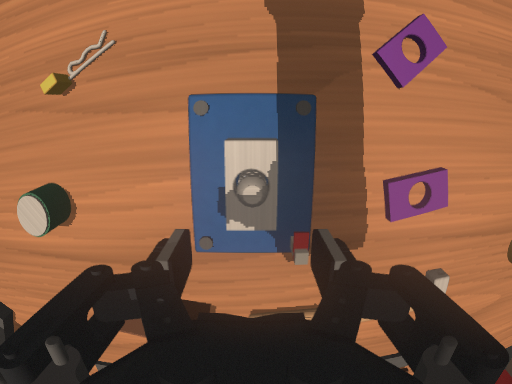

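View pics/w13c.png

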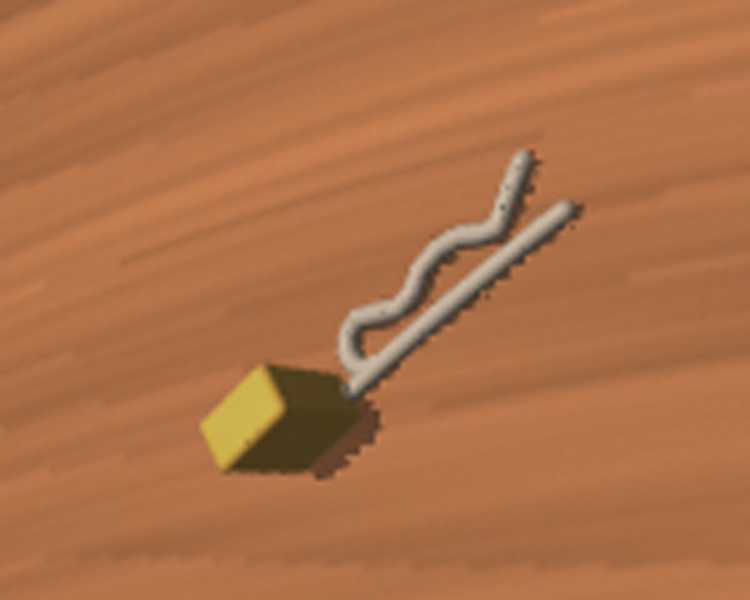

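```bash
python3 - <<'E'
from h import *
a=onz('w13',70,77.6,.0025);b=onz('w13',114.6,41.6,.0025);g=onz('w13',48.8,83.4,.032)
print(a,b,g,'dir',np.degrees(np.arctan2(*(b-a)[[1,0]])), 'g-tip',np.linalg.norm((b-g)[:2]),np.degrees(np.arctan2(*(b-g)[[1,0]])))
for f in('scene0','side0'):
    im=np.load('pics/'+f+'.npz')['im'].astype(int); m=((im[:,:,0]>110)&(im[:,:,1]>100)&(im[:,:,2]<60)).astype(np.uint8)
    n,_,st,c=cv2.connectedComponentsWithStats(m); print(f,[(list(st[i]),c[i].round(1)) for i in range(1,n) if st[i][4]>6])
E
```

```text
[ 0.44311409 -0.2789127   0.0025    ] [ 0.41389942 -0.22000061  0.0025    ] [ 0.44947303 -0.28772276  0.032     ] dir 116.37694306745772 g-tip 0.07649686760667408 117.71238803435212
scene0 [([np.int32(305), np.int32(10), np.int32(75), np.int32(76), np.int32(1237)], array([346.4,  50.5])), ([np.int32(272), np.int32(33), np.int32(102), np.int32(102), np.int32(3820)], array([323.1,  81.5])), ([np.int32(221), np.int32(59), np.int32(136), np.int32(143), np.int32(8210)], array([285.5, 134. ])), ([np.int32(151), np.int32(60), np.int32(20), np.int32(22), np.int32(196)], array([161.7,  70.8])), ([np.int32(169), np.int32(60), np.int32(5), np.int32(4), np.int32(7)], array([170.9,  61.9])), ([np.int32(130), np.int32(65), np.int32(60), np.int32(92), np.int32(1456)], array([162.1, 111.1])), ([np.int32(119), np.int32(81), np.int32(4), np.int32(3), np.int32(7)], array([120.7,  82. ])), ([np.int32(48), np.int32(88), np.int32(230), np.int32(296), np.int32(10970)], array([171.4, 223.6])), ([np.int32(236), np.int32(90), np.int32(6), np.int32(4), np.int32(11)], array([238.8,  91.5])), ([np.int32(418), np
[... 3724 characters left out ...]
ray([349.2, 362.2])), ([np.int32(142), np.int32(349), np.int32(8), np.int32(35), np.int32(134)], array([144.5, 370.6])), ([np.int32(265), np.int32(348), np.int32(3), np.int32(9), np.int32(14)], array([265.9, 352.5])), ([np.int32(267), np.int32(360), np.int32(5), np.int32(8), np.int32(18)], array([269.4, 363.7])), ([np.int32(77), np.int32(362), np.int32(5), np.int32(14), np.int32(32)], array([ 79.4, 367.3])), ([np.int32(26), np.int32(367), np.int32(6), np.int32(17), np.int32(43)], array([ 28.6, 376. ])), ([np.int32(63), np.int32(370), np.int32(4), np.int32(14), np.int32(29)], array([ 64.4, 377.8])), ([np.int32(78), np.int32(377), np.int32(2), np.int32(6), np.int32(7)], array([ 78.6, 379.1]))]
```

```bash
python3 - <<'E'
from h import *
print('tin',onz('w13',33,215,.048))
plan([.449,-.288,.09],117,10)
E
```

```text
tin [ 0.58584058 -0.32515634  0.048     ]
n 10 off [ 0.01 -2.45  0.61] turn [1.000e-04 2.000e-04 1.049e-01] | norm cm 2.53 deg 6.01 t 13.85
```

```bash
python3 -m crank '[{"gripper":4.5,"offset":[0.01,-2.45,0.2],"turn":[0,0,0.105]},{"gripper":4.5,"offset":[0.01,-2.45,0.3],"turn":[0,0,0.105]},{"gripper":4.5,"offset":[0.01,-2.45,0.6],"turn":[0,0,0.105]},{"gripper":4.5,"offset":[0.01,-2.45,0.6],"turn":[0,0,0.105]},{"gripper":4.5,"offset":[0.01,-2.45,0.6],"turn":[0,0,0.105]}]' 40
python3 -m crank '[{"gripper":4.5,"offset":[0.01,-2.45,0.7],"turn":[0,0,0.105]},{"gripper":4.5,"offset":[0.01,-2.45,0.7],"turn":[0,0,0.105]},{"gripper":4.5,"offset":[0.01,-2.45,0.7],"turn":[0,0,0.105]},{"gripper":4.5,"offset":[0.01,-2.45,0.7],"turn":[0,0,0.105]},{"gripper":4.5,"offset":[0.01,-2.45,1],"turn":[0,0,0.105]}]'
python3 -m crank '[{"gripper":4.5,"offset":[0,0,0],"turn":[0,0,0]},{"gripper":4.5,"offset":[0,0,0],"turn":[0,0,0]},{"gripper":4.5,"offset":[0,0,0],"turn":[0,0,0]}]'
python3 - <<'E'
from h import *
im=snap('wrist','w14'); print(np.load('pics/w14.npz')['p'],np.load('pics/w14.npz')['r'])
cv2.imwrite('pics/w14c.png',cv2.resize(im[100:280,170:350,::-1],None,fx=3.3,fy=3.3,interpolation=cv2.INTER_CUBIC))
E
```

```text
time: 14.27
position: [0.5332, -0.203, 0.1254]
tcp_rot: [-3.141, -0.002, 2.561]
force: [-0.4, 1.1, -0.9]
opening: 0.0449
time: 14.68
position: [0.4469, -0.2883, 0.0879]
tcp_rot: [-3.141, -0.001, 2.036]
force: [0.2, -0.4, -0.4]
opening: 0.0451
time: 14.93
position: [0.4484, -0.2867, 0.0884]
tcp_rot: [-3.141, -0.001, 2.043]
force: [0.2, -0.0, -0.3]
opening: 0.0451
[ 0.44841973 -0.28673963  0.08837381] [-3.14121712e+00 -1.22628331e-03  2.04318839e+00]
```

View pics/w14.png

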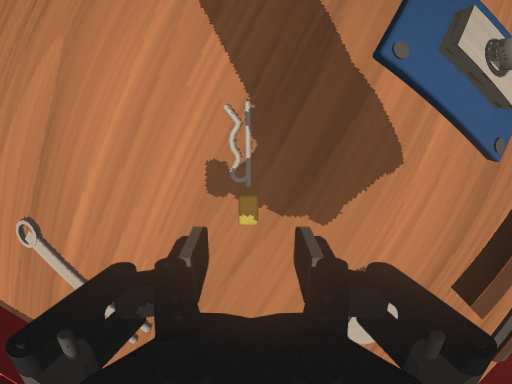

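View pics/w14c.png

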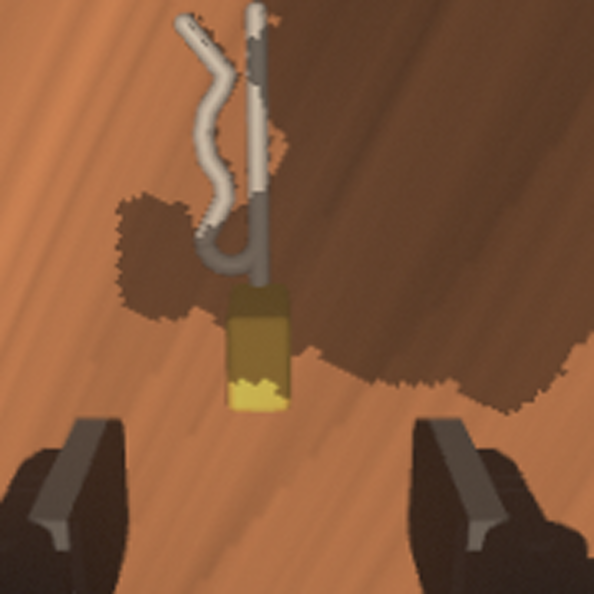

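```bash
python3 - <<'E'
from h import *
q=lambda u,v:(170+u/3.3,100+v/3.3)
g=onz('w14',*q(259,364),.032);a=onz('w14',*q(260,275),.0025);b=onz('w14',*q(256,8),.0025)
ang=lambda d:np.degrees(np.arctan2(d[1],d[0]))
print(g,a,b,ang(b-a),ang(b-g),np.linalg.norm((b-g)[:2]))
# grip top height: use tri with w13
print(tri([('w14',*q(259,364)),('w13',48.8,83.4)]))
y=ang(b-a); plan([g[0],g[1],.05],y,3)
E
```

```text
[ 0.44920459 -0.2889929   0.032     ] [ 0.44351304 -0.2777398   0.0025    ] [ 0.41383916 -0.22154916  0.0025    ] 117.8382165171666 117.67113673120619 0.07615359682814819
(array([ 0.44873128, -0.28901143,  0.02987373]), [0.0009637147886644379, 0.0009637147886643333])
n 3 off [-0.08 -0.04  1.29] turn [ 0.0001 -0.0002 -0.0042] | norm cm 1.29 deg 0.24 t 14.9833
```

Both views agree: the grip is at (0.449,-0.289) and the leg points at 117.8°. I'll descend, keeping the tips about 10 mm up the grip.

```bash
python3 -m crank '[{"gripper":4.5,"offset":[-0.08,-0.04,1.3],"turn":[0,0,-0.0042]},{"gripper":4.0,"offset":[-0.08,-0.04,1.2],"turn":[0,0,-0.0042]},{"gripper":4.0,"offset":[-0.08,-0.04,1.2],"turn":[0,0,-0.0042]},{"gripper":4.0,"offset":[0,0,0],"turn":[0,0,0]},{"gripper":4.0,"offset":[0,0,0],"turn":[0,0,0]}]' 40
python3 - <<'E'
from h import *
im=snap('wrist','w15'); print(np.load('pics/w15.npz')['p'],np.load('pics/w15.npz')['r'])
cv2.imwrite('pics/w15c.png',cv2.resize(im[60:300,150:350,::-1],None,fx=2.5,fy=2.5,interpolation=cv2.INTER_CUBIC))
E
```

```text
time: 15.4
position: [0.448, -0.2895, 0.051]
tcp_rot: [-3.14, -0.002, 2.055]
force: [-0.4, -0.9, 0.3]
opening: 0.0401
[ 0.44798017 -0.28949926  0.0510276 ] [-3.14048326e+00 -1.93351592e-03  2.05484530e+00]
```

View pics/w15c.png

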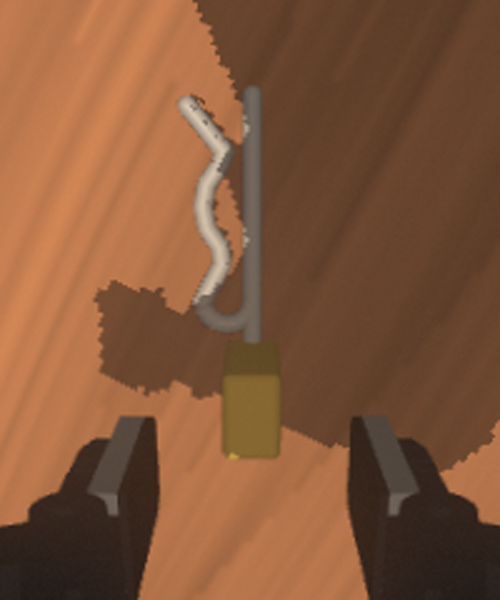

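```bash
python3 - <<'E'
from h import *
g=onz('w15',250.4,226.4,.031); print(g); plan([g[0],g[1],.010],117.9,3)
E
```

```text
[ 0.44898392 -0.2891397   0.031     ]
n 3 off [0.01 0.03 1.39] turn [-0.0001 -0.0003 -0.0011] | norm cm 1.39 deg 0.06 t 15.45
```

```bash
python3 -m crank '[{"gripper":4.0,"offset":[0,0.03,1.4],"turn":[0,0,0]},{"gripper":4.0,"offset":[0,0.03,1.4],"turn":[0,0,0]},{"gripper":4.0,"offset":[0,0.03,1.25],"turn":[0,0,0]},{"gripper":4.0,"offset":[0,0,0],"turn":[0,0,0]},{"gripper":1.0,"offset":[0,0,0],"turn":[0,0,0]}]' 30
python3 -m crank '[{"gripper":1.0,"offset":[0,0,0],"turn":[0,0,0]},{"gripper":1.0,"offset":[0,0,0],"turn":[0,0,0]},{"gripper":1.0,"offset":[0,0,0],"turn":[0,0,0]},{"gripper":1.0,"offset":[0,0,0],"turn":[0,0,0]}]' 90
python3 -m crank '[{"gripper":1.0,"offset":[0,0,-1],"turn":[0,0,0]},{"gripper":1.0,"offset":[0,0,-3],"turn":[0,0,0]},{"gripper":1.0,"offset":[0,0,-3],"turn":[0,0,0]},{"gripper":1.0,"offset":[0,0,-3],"turn":[0,0,0]},{"gripper":1.0,"offset":[0,0,0],"turn":[0,0,0]}]' 90
python3 - <<'E'
from h import *
im=snap('wrist','w16'); print(np.load('pics/w16.npz')['p'],np.load('pics/w16.npz')['r'])
cv2.imwrite('pics/w16c.png',cv2.resize(im[60:300,150:350,::-1],None,fx=2.5,fy=2.5,interpolation=cv2.INTER_CUBIC))
E
```

```text
time: 15.87
position: [0.449, -0.2895, 0.0112]
tcp_rot: [-3.141, -0.001, 2.054]
force: [0.4, 0.1, 1.0]
opening: 0.029
time: 16.2
position: [0.4498, -0.29, 0.0123]
tcp_rot: [3.141, 0.001, 2.054]
force: [-1.9, 0.5, 5.1]
opening: 0.012
time: 16.62
position: [0.4524, -0.2916, 0.1176]
tcp_rot: [3.136, 0.008, 2.054]
force: [1.1, 0.1, -0.2]
opening: 0.0115
[ 0.4523816  -0.2915557   0.11755913] [3.13609439 0.0079383  2.05373457]
```

View pics/w16c.png

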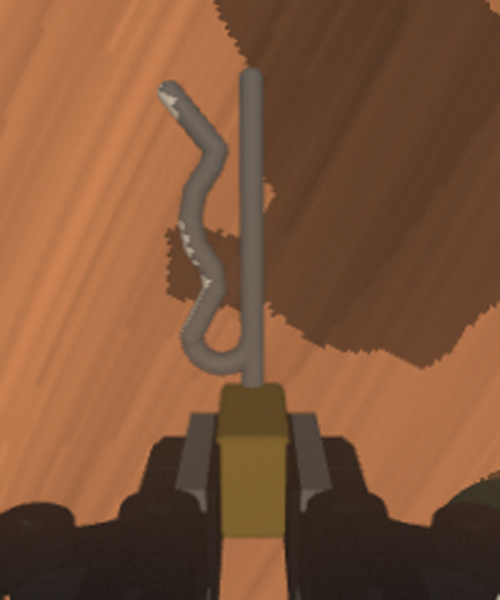

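```bash
python3 - <<'E'
from h import *
d=np.load('pics/w16.npz');Ri=R.from_euler('xyz',d['r']).inv();z=d['p'][2]-.0096
for u,v in((251,72),(252,200),(253,378)):
    p=onz('w16',150+u/2.5,60+v/2.5,z); print(Ri.apply(p-d['p'])*1000)
p=onz('w16',150+252/2.5,60+486/2.5,z+.0295); print('grip top',Ri.apply(p-d['p'])*1000)
E
```

```text
[77.95516033  1.11368011  8.98771739]
[51.56836772  1.3157494   9.1983022 ]
[12.95094296  1.53245673  9.50606139]
grip top [  1.71691545   1.2973868  -19.90742427]
```

The clip is held level in yaw: the leg runs straight ahead in the tool frame, with its tip at tool x = 78 mm. Next is the pre-insertion pose on the fixture's −y side.

```bash
python3 -c "
from h import *
plan([.559,-.201,.07],87.1,7)"
```

```text
n 7 off [0.87 1.83 0.65] turn [0.0008 0.0007 0.0763] | norm cm 2.13 deg 4.37 t 16.6667
```

```bash
python3 -m crank '[{"gripper":1.0,"offset":[0.87,1.83,0.6],"turn":[0,0,0.0763]},{"gripper":1.0,"offset":[0.87,1.83,0.6],"turn":[0,0,0.0763]},{"gripper":1.0,"offset":[0.87,1.83,0.6],"turn":[0,0,0.0763]},{"gripper":1.0,"offset":[0.87,1.83,0.6],"turn":[0,0,0.0763]},{"gripper":1.0,"offset":[0.87,1.83,0.6],"turn":[0,0,0.0763]}]'
python3 -m crank '[{"gripper":1.0,"offset":[0.87,1.83,0.6],"turn":[0,0,0.0763]},{"gripper":1.0,"offset":[0.87,1.83,0.6],"turn":[0,0,0.0763]},{"gripper":1.0,"offset":[0,0,0],"turn":[0,0,0]},{"gripper":1.0,"offset":[0,0,0],"turn":[0,0,0]},{"gripper":1.0,"offset":[0,0,0],"turn":[0,0,0]}]'
python3 -c "
from h import *
plan([.559,-.201,.0636],87.1,2);print(monitor.sense()['position'])"
```

```text
time: 17.08
position: [0.5208, -0.2181, 0.0805]
tcp_rot: [-3.14, -0.001, 1.669]
force: [0.4, 0.4, -0.2]
opening: 0.0122
time: 17.5
position: [0.5554, -0.1999, 0.0689]
tcp_rot: [-3.14, 0.0, 1.521]
force: [-0.8, -0.7, -0.7]
opening: 0.0119
n 2 off [-0.05  0.18  0.26] turn [-0.001   0.0001  0.0003] | norm cm 0.32 deg 0.06 t 17.5
[ 0.55538425 -0.19985648  0.06886092]
```

```bash
python3 -m crank '[{"gripper":1.0,"offset":[-0.05,0.18,0.26],"turn":[0,0,0]},{"gripper":1.0,"offset":[-0.05,0.18,0.26],"turn":[0,0,0]},{"gripper":1.0,"offset":[0,0,0],"turn":[0,0,0]},{"gripper":1.0,"offset":[0,0,0],"turn":[0,0,0]}]'
python3 - <<'E'
from h import *
im=snap('wrist','w17'); snap('side','d17');im2=snap('scene','s17'); print(np.load('pics/w17.npz')['p'],np.load('pics/w17.npz')['r'])
cv2.imwrite('pics/w17c.png',cv2.resize(im[0:240,150:350,::-1],None,fx=2.5,fy=2.5,interpolation=cv2.INTER_CUBIC))
im=np.load('pics/d17.npz')['im'];cv2.imwrite('pics/d17c.png',cv2.resize(im[170:270,210:340,::-1],None,fx=6,fy=6,interpolation=cv2.INTER_CUBIC))
E
```

```text
time: 17.83
position: [0.5597, -0.2013, 0.0642]
tcp_rot: [-3.141, -0.0, 1.519]
force: [0.5, -0.1, -0.8]
opening: 0.0117
[ 0.55972412 -0.20128458  0.0642104 ] [-3.14128670e+00 -6.77142477e-06  1.51929511e+00]
```

View pics/w17c.png

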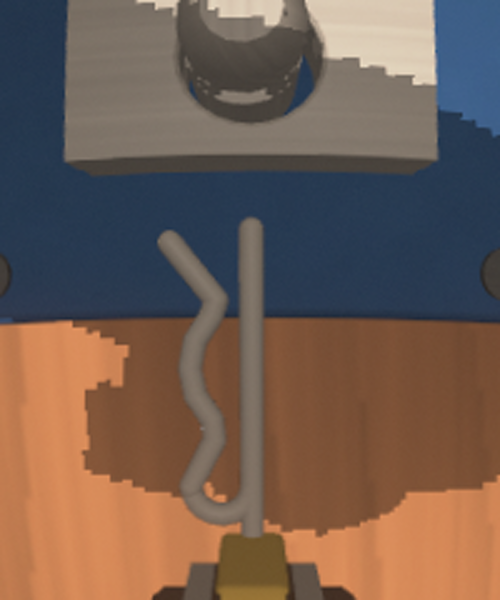

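View pics/d17c.png

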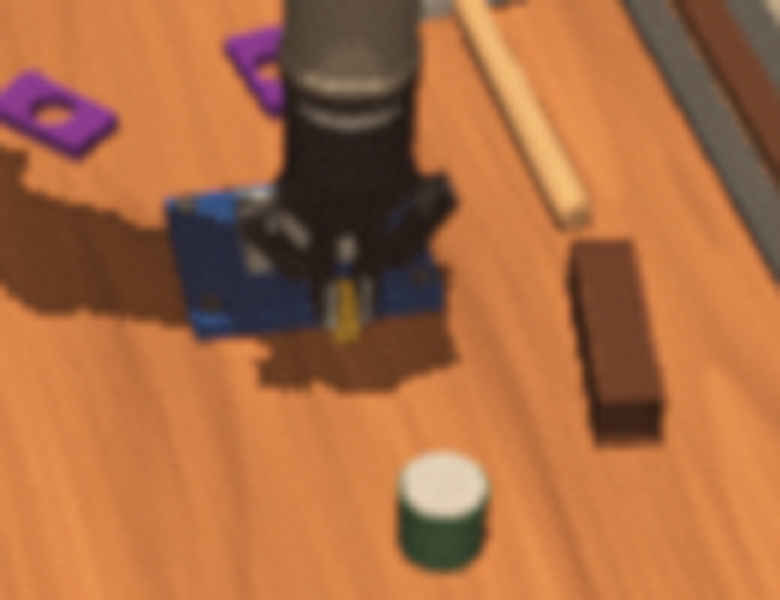

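```bash
python3 - <<'E'
from h import *
im=np.load('pics/w17.npz')['im'][0:110,200:300,::-1].astype(float)
im=np.clip(255*(im/255)**.6,0,255).astype(np.uint8)
cv2.imwrite('pics/w17d.png',cv2.resize(im,None,fx=5.4,fy=5.4,interpolation=cv2.INTER_CUBIC))
for z in(.077,.054,.04):
  print(z,[np.round(proj('w17',np.array([.565+dx,-.0840,z])),1) for dx in(-.0125,0,.0125)])
# fixture-yaw from base near edge
E
```

```text
0.077 [array([218. ,   4.2]), array([246.2,   2.3]), array([274.4,   1.4])]
0.054 [array([222.7,  19.2]), array([246.8,  17.6]), array([271. ,  16.7])]
0.04 [array([224.9,  26.5]), array([247.1,  25.1]), array([269.4,  24.3])]
```

View pics/w17d.png

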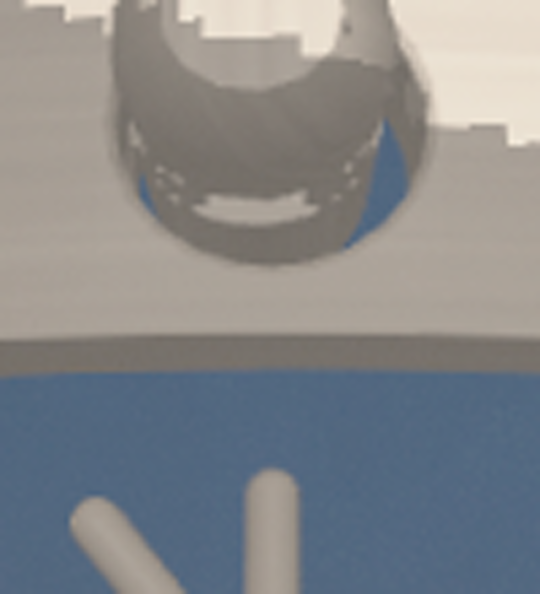

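```bash
python3 - <<'E'
from h import *
d=np.load('pics/w17.npz');Ri=R.from_euler('xyz',d['r']).inv()
for n,u,v,z in(('holefloor',247.2,38.5,.0495),('leg tip',250.4,88,.0546),('leg root',251.2,205,.0546),('platehole R/L bottom edge',250.2,49,.048),('base edgeL',150+30/2.5,322/2.5,.02),('base edgeR',150+470/2.5,322/2.5,.02)):
    p=onz('w17',u,v,z); print(n,p.round(4),(Ri.apply(p-d['p'])*1000).round(1))
im=d['im'].astype(int); E=[]
for u in range(160,345,5):
    col=im[110:140,u]; b=(col[:,2]>col[:,0]).astype(int); v=110+b.sum()-.5; E.append(onz('w17',u,v,0.02)[:2])
E=np.array(E); print('edge yaw',np.degrees(np.polyfit(E[:,0],E[:,1],1)[0]))
E
```

```text
holefloor [ 0.5646 -0.0946  0.0495] [106.8  -0.6  14.7]
leg tip [ 0.5649 -0.1223  0.0546] [79.2  1.1  9.6]
leg root [ 0.5621 -0.1842  0.0546] [17.2  1.5  9.6]
platehole R/L bottom edge [ 0.5659 -0.1003  0.048 ] [101.2   1.   16.2]
base edgeL [ 0.5066 -0.141   0.02  ] [ 57.5 -56.2  44.2]
base edgeR [ 0.6203 -0.1469  0.02  ] [57.4 57.7 44.2]
edge yaw -3.2824679600454685
```

The leg at tool y = +1.0 mm versus the cross hole at −0.6 mm needs a −1.5 mm side shift. I'll shift and approach to just short of the hole.

```bash
python3 -m crank '[{"gripper":1.0,"offset":[0,-0.15,0.05],"turn":[0,0,0]},{"gripper":1.0,"offset":[0.8,0,0],"turn":[0,0,0]},{"gripper":1.0,"offset":[0.8,0,0],"turn":[0,0,0]},{"gripper":1.0,"offset":[0.6,0,0],"turn":[0,0,0]},{"gripper":1.0,"offset":[0,0,0],"turn":[0,0,0]}]'
python3 -m crank '[{"gripper":1.0,"offset":[0,0,0],"turn":[0,0,0]},{"gripper":1.0,"offset":[0,0,0],"turn":[0,0,0]}]'
python3 - <<'E'
from h import *
im=snap('wrist','w18'); s=monitor.sense();print(np.load('pics/w18.npz')['p'],np.load('pics/w18.npz')['r'],s['force'])
im=im[10:130,195:295,::-1].astype(float);im=np.clip(255*(im/255)**.6,0,255).astype(np.uint8)
cv2.imwrite('pics/w18c.png',cv2.resize(im,None,fx=5,fy=5,interpolation=cv2.INTER_CUBIC))
E
```

```text
time: 18.4
position: [0.5602, -0.1759, 0.0637]
tcp_rot: [-3.142, -0.001, 1.523]
force: [0.9, -0.0, -0.7]
opening: 0.012
time: 18.57
position: [0.5598, -0.1787, 0.0639]
tcp_rot: [3.141, 0.0, 1.52]
force: [-0.9, -0.4, -0.5]
opening: 0.0121
[ 0.55982092 -0.17870486  0.06385237] [3.14149299e+00 2.40954874e-04 1.52039053e+00] [-0.12062087  0.28320297 -0.92676399]
```

View pics/w18c.png

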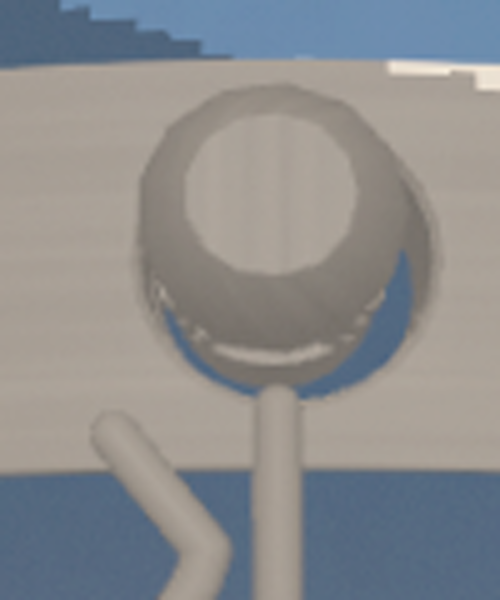

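The leg at column 278 is versus the hole at 271, about 0.6 mm. I'll correct this and enter.

```bash
python3 -m crank '[{"gripper":1.0,"offset":[0,-0.06,0],"turn":[0,0,0]},{"gripper":1.0,"offset":[0.5,0,0],"turn":[0,0,0]},{"gripper":1.0,"offset":[0.5,0,0],"turn":[0,0,0]},{"gripper":1.0,"offset":[0.5,0,0],"turn":[0,0,0]},{"gripper":1.0,"offset":[0,0,0],"turn":[0,0,0]}]'
python3 -m crank '[{"gripper":1.0,"offset":[0,0,0],"turn":[0,0,0]}]'
python3 - <<'E'
from h import *
im=snap('wrist','w19'); s=monitor.sense();print(np.load('pics/w19.npz')['p'],np.load('pics/w19.npz')['r'],s['force'])
im=im[20:200,170:320,::-1].astype(float);im=np.clip(255*(im/255)**.6,0,255).astype(np.uint8)
cv2.imwrite('pics/w19c.png',cv2.resize(im,None,fx=3.3,fy=3.3,interpolation=cv2.INTER_CUBIC))
E
```

```text
time: 19.03
position: [0.5601, -0.1618, 0.0637]
tcp_rot: [-3.141, -0.001, 1.522]
force: [0.1, -0.0, 0.1]
opening: 0.0121
time: 19.12
position: [0.56, -0.1629, 0.0638]
tcp_rot: [3.142, -0.0, 1.521]
force: [0.4, 0.2, -0.5]
opening: 0.0118
[ 0.56003548 -0.16293152  0.06382295] [ 3.14154167e+00 -2.43326971e-04  1.52130473e+00] [-0.80644196 -0.07385713 -0.42607634]
```

View pics/w19c.png

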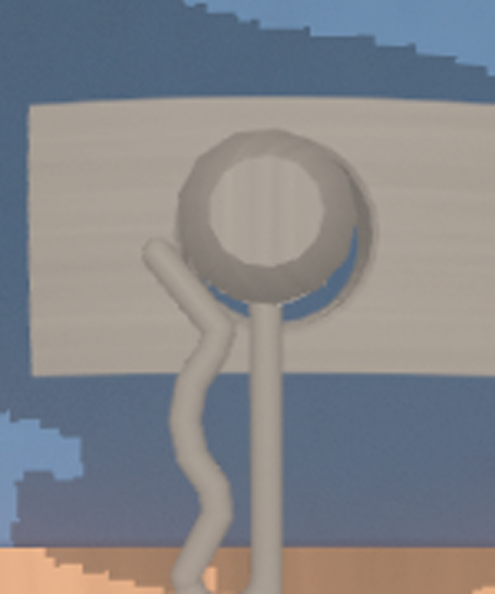

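The leg has entered the cross hole (leg column 266, pin centre 267) with no contact force. I'll push on in stages.

```bash
python3 -m crank '[{"gripper":1.0,"offset":[0.5,0,0],"turn":[0,0,0]},{"gripper":1.0,"offset":[0.5,0,0],"turn":[0,0,0]},{"gripper":1.0,"offset":[0,0,0],"turn":[0,0,0]}]'
python3 -m crank '[{"gripper":1.0,"offset":[0.5,0,0],"turn":[0,0,0]},{"gripper":1.0,"offset":[0,0,0],"turn":[0,0,0]}]'
python3 -m crank '[{"gripper":1.0,"offset":[0.5,0,0],"turn":[0,0,0]},{"gripper":1.0,"offset":[0,0,0],"turn":[0,0,0]}]'
python3 - <<'E'
from h import *
im=snap('wrist','w20'); s=monitor.sense();print(np.load('pics/w20.npz')['p'],np.load('pics/w20.npz')['r'],s['force'])
im=im[60:240,170:320,::-1].astype(float);im=np.clip(255*(im/255)**.6,0,255).astype(np.uint8)
cv2.imwrite('pics/w20c.png',cv2.resize(im,None,fx=3.3,fy=3.3,interpolation=cv2.INTER_CUBIC))
E
```

```text
time: 19.42
position: [0.5591, -0.1545, 0.0636]
tcp_rot: [-3.139, 0.002, 1.52]
force: [-3.7, -1.6, -0.1]
opening: 0.0118
time: 19.58
position: [0.5592, -0.1477, 0.0632]
tcp_rot: [-3.138, -0.001, 1.521]
force: [-3.8, 0.6, -0.4]
opening: 0.0122
time: 19.75
position: [0.5596, -0.1417, 0.0632]
tcp_rot: [-3.138, -0.002, 1.521]
force: [-5.0, 3.3, 0.8]
opening: 0.012
[ 0.55957887 -0.14172758  0.06318719] [-3.13841765e+00 -1.68693133e-03  1.52138264e+00] [-4.35846986  3.89310336 -1.51207122]
```

View pics/w20c.png

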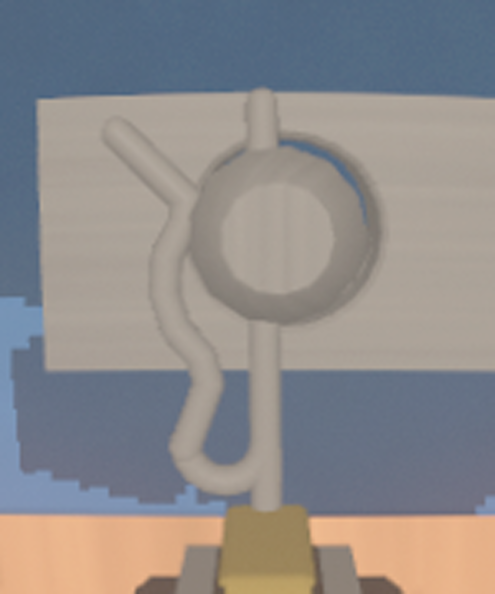

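```bash
python3 -m crank '[{"gripper":1.0,"offset":[0.5,0,0],"turn":[0,0,0]},{"gripper":1.0,"offset":[0,0,0],"turn":[0,0,0]}]'
python3 -m crank '[{"gripper":1.0,"offset":[0.4,0,0],"turn":[0,0,0]},{"gripper":1.0,"offset":[0,0,0],"turn":[0,0,0]},{"gripper":1.0,"offset":[0,0,0],"turn":[0,0,0]}]'
python3 - <<'E'
from h import *
im=snap('wrist','w21'); s=monitor.sense();print(np.load('pics/w21.npz')['p'],np.load('pics/w21.npz')['r'],s['force'])
im=im[60:240,170:320,::-1].astype(float);im=np.clip(255*(im/255)**.6,0,255).astype(np.uint8)
cv2.imwrite('pics/w21c.png',cv2.resize(im,None,fx=3.3,fy=3.3,interpolation=cv2.INTER_CUBIC))
E
```

```text
time: 19.97
position: [0.5606, -0.1363, 0.0634]
tcp_rot: [-3.14, -0.002, 1.522]
force: [-3.8, 4.4, 0.1]
opening: 0.0119
time: 20.22
position: [0.5611, -0.1333, 0.0635]
tcp_rot: [-3.141, -0.001, 1.521]
force: [-5.2, 2.6, -1.1]
opening: 0.0119
[ 0.56106309 -0.13332448  0.06354997] [-3.14053744e+00 -1.29898823e-03  1.52111128e+00] [-5.19122648  3.22702355 -0.7618637 ]
```

View pics/w21c.png

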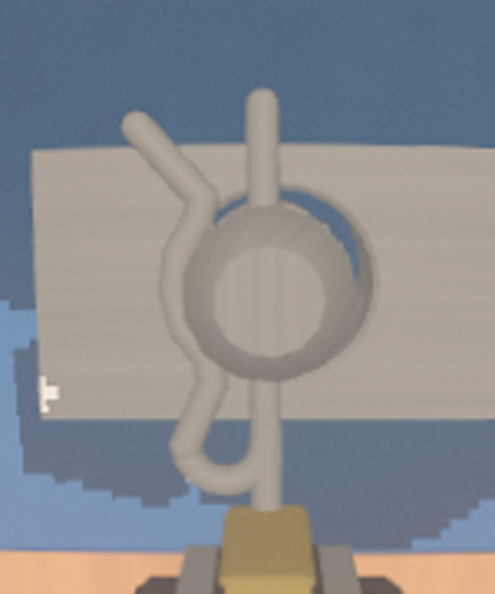

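```bash
python3 -m crank '[{"gripper":1.0,"offset":[0.12,0,0],"turn":[0,0,0]},{"gripper":1.0,"offset":[0,0,0],"turn":[0,0,0]}]'
python3 -m crank '[{"gripper":1.0,"offset":[0.1,0,0],"turn":[0,0,0]},{"gripper":1.0,"offset":[0,0,0],"turn":[0,0,0]},{"gripper":1.0,"offset":[0,0,0],"turn":[0,0,0]}]'
python3 -c "
from h import *
for i in range(1): print(monitor.sense()['force'],monitor.sense()['position'])"
```

```text
time: 20.43
position: [0.5612, -0.1332, 0.0637]
tcp_rot: [-3.141, -0.0, 1.52]
force: [-4.0, 2.4, -2.1]
opening: 0.0118
time: 20.68
position: [0.5613, -0.1331, 0.0638]
tcp_rot: [-3.141, 0.001, 1.52]
force: [-3.9, -0.3, -1.6]
opening: 0.0119
[-3.88832931 -0.28573322 -1.55952508] [ 0.56128069 -0.13310521  0.06376923]
```

```bash
python3 -m crank '[{"gripper":1.0,"offset":[0.1,-0.05,0],"turn":[0,0,0]},{"gripper":1.0,"offset":[0,0,0],"turn":[0,0,0]},{"gripper":1.0,"offset":[0,0,0],"turn":[0,0,0]}]'
python3 - <<'E'
from h import *
im=snap('wrist','w22'); s=monitor.sense();print(np.load('pics/w22.npz')['p'],np.load('pics/w22.npz')['r'],s['force'])
im=im[60:240,170:320,::-1].astype(float);im=np.clip(255*(im/255)**.6,0,255).astype(np.uint8)
cv2.imwrite('pics/w22c.png',cv2.resize(im,None,fx=3.3,fy=3.3,interpolation=cv2.INTER_CUBIC))
q=lambda u,v:(170+u/3.3,60+v/3.3)
E
```

```text
time: 20.93
position: [0.561, -0.1327, 0.0639]
tcp_rot: [3.141, 0.001, 1.519]
force: [-4.1, -2.7, -0.8]
opening: 0.0118
[ 0.5609724  -0.13270808  0.06389993] [3.14124980e+00 1.19702866e-03 1.51914038e+00] [-3.82159213 -2.69510656 -1.20101579]
```

View pics/w22c.png

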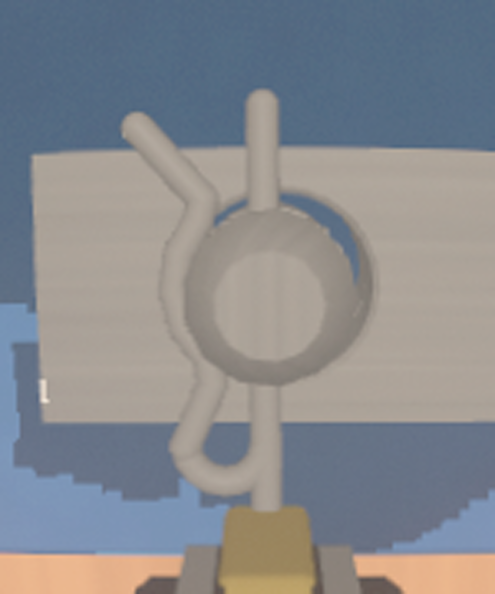

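The push force reversed from +3.2 to −2.7 N over about 1 mm, and the pin sits symmetrically between the arm's shoulders at (213,195) and (213,375). It is home at the detent, so I'll relax and release.

```bash
python3 -m crank '[{"gripper":1.0,"offset":[-0.08,-0.05,0],"turn":[0,0,0]},{"gripper":1.0,"offset":[0,0,0],"turn":[0,0,0]}]'
python3 -m crank '[{"gripper":1.6,"offset":[0,0,0],"turn":[0,0,0]},{"gripper":2.4,"offset":[0,0,0],"turn":[0,0,0]},{"gripper":3.2,"offset":[0,0,0],"turn":[0,0,0]},{"gripper":3.2,"offset":[0,0,0],"turn":[0,0,0]}]' 20
python3 -m crank '[{"gripper":3.2,"offset":[0,0,-0.5],"turn":[0,0,0]},{"gripper":3.2,"offset":[0,0,-1.5],"turn":[0,0,0]},{"gripper":3.2,"offset":[0,0,-2.5],"turn":[0,0,0]},{"gripper":3.2,"offset":[0,0,-2],"turn":[0,0,0]},{"gripper":3.2,"offset":[0,0,0],"turn":[0,0,0]}]'
python3 - <<'E'
from h import *
im=snap('wrist','w23'); s=monitor.sense();print(np.load('pics/w23.npz')['p'],s['force'],s['time'])
im=im[60:240,170:320,::-1].astype(float);im=np.clip(255*(im/255)**.6,0,255).astype(np.uint8)
cv2.imwrite('pics/w23c.png',cv2.resize(im,None,fx=3.3,fy=3.3,interpolation=cv2.INTER_CUBIC))
E
```

```text
time: 21.15
position: [0.5606, -0.1328, 0.0639]
tcp_rot: [3.141, 0.0, 1.52]
force: [-3.7, -1.7, -2.1]
opening: 0.0118
time: 21.48
position: [0.5619, -0.1319, 0.0644]
tcp_rot: [3.139, -0.0, 1.52]
force: [0.1, -0.3, 0.2]
opening: 0.0321
time: 21.9
position: [0.5636, -0.1328, 0.1334]
tcp_rot: [3.134, 0.0, 1.52]
force: [0.4, -0.2, -0.2]
opening: 0.0318
[ 0.56360524 -0.1327515   0.13337439] [-0.72784622 -0.55776358 -0.45154657] 21.95
```

View pics/w23c.png

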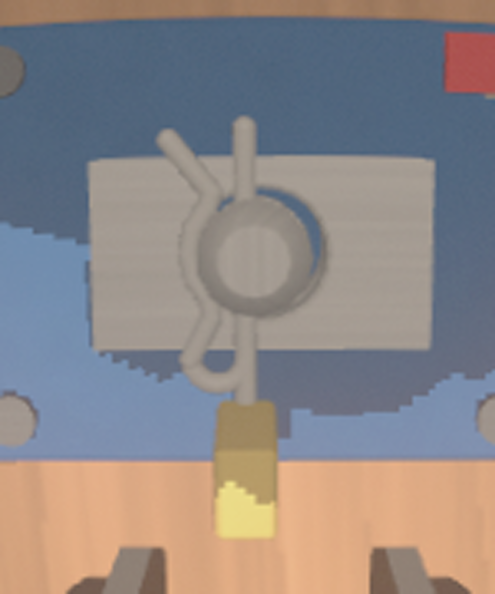

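The clip stays on after release, hugging the pin at (255,255), with the leg tip at (244,120) and the grip at (246,495). I'll back off and check from other views.

```bash
python3 -m crank '[{"gripper":3.2,"offset":[-1,0,-3],"turn":[0,0,0]},{"gripper":3.2,"offset":[-3,0,-2],"turn":[0,0,0]},{"gripper":3.2,"offset":[-4,0,0],"turn":[0,0,0]},{"gripper":3.2,"offset":[-4,0,0],"turn":[0,0,0]},{"gripper":3.2,"offset":[0,0,0],"turn":[0,0,0]}]'
python3 -m crank '[{"gripper":3.2,"offset":[0,0,0],"turn":[0,0,0]},{"gripper":3.2,"offset":[0,0,0],"turn":[0,0,0]}]'
python3 - <<'E'
from h import *
im=snap('wrist','w24'); im2=snap('scene','s24');im3=snap('side','d24')
cv2.imwrite('pics/w24c.png',cv2.resize(im[0:200,130:370,::-1],None,fx=3,fy=3,interpolation=cv2.INTER_CUBIC))
v=np.vstack([cv2.resize(im2[150:230,180:300,::-1],(480,300),interpolation=cv2.INTER_CUBIC),cv2.resize(im3[170:250,220:340,::-1],(480,300),interpolation=cv2.INTER_CUBIC)])
cv2.imwrite('pics/v24.png',v)
for u,vv,z in((244,122,.054),): 
    p=onz('w23',170+u/3.3,60+vv/3.3,z); t=onz('w23',170+255/3.3,60+256/3.3,.077); print(p,t,np.linalg.norm((p-t)[:2]))
E
```

```text
time: 22.37
position: [0.5519, -0.2623, 0.179]
tcp_rot: [3.141, 0.006, 1.509]
force: [-0.3, -0.6, -0.2]
opening: 0.0321
time: 22.53
position: [0.554, -0.2516, 0.1779]
tcp_rot: [-3.14, -0.001, 1.52]
force: [0.2, 1.0, 0.7]
opening: 0.0322
[ 0.56447306 -0.05443885  0.054     ] [ 0.56551942 -0.08314933  0.077     ] 0.028729537015247525
```

View pics/w24c.png

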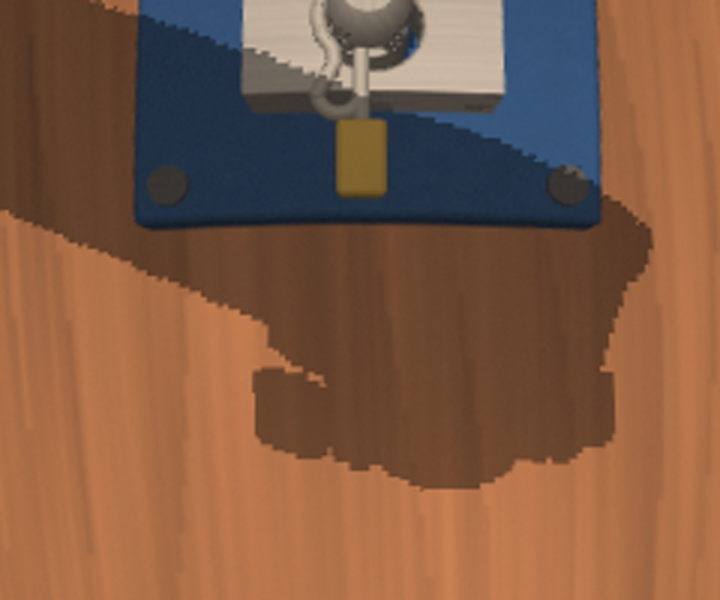

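View pics/v24.png

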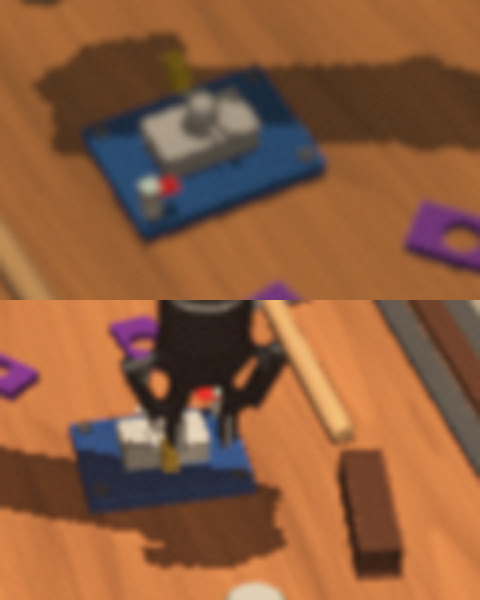

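View pics/d24.png

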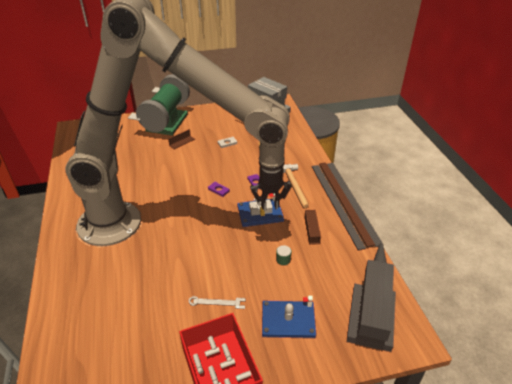

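Looks right. I'll cross-check the insertion depth from the other end of the clip and from several pictures.

```bash
python3 - <<'E'
from h import *
q=lambda u,v:(170+u/3.3,60+v/3.3)
u=np.array([.0506,.9987])
def al(p): return p[:2]@u
t=onz('w23',*q(255,256),.077)
g=onz('w23',*q(246,495),.0835); ff=onz('w23',*q(246,452),.0835); bk=onz('w23',*q(246,538),.0835); tip=onz('w23',*q(244,116),.054)
print('w23 tip+',al(tip-t)*1000,'grip',al(g-t)*1000,'front/back',al(ff-t)*1000,al(bk-t)*1000)
# shoulders of the arm at wire height
for n,a in(('w23',[(213,195),(213,308),(182,250)]),('w22',[(213,195),(213,375),(163,280)])):
    tt=onz(n,*q(*((255,256) if n=='w23' else (269,305))),.077)
    print(n,[round(al(onz(n,*q(*b),.054)-tt)*1000,1) for b in a])
c=lambda u,v:(130+u/3,v/3)
g=onz('w24',*c(361,165),.0835);print('w24 grip world',g.round(4),'vs pin .5653,-.084')
im=np.load('pics/w23.npz')['im'][60:240,170:320,::-1]
E
python3 -m crank '[{"gripper":3.2,"offset":[3,-2.5,0],"turn":[0,0,0]},{"gripper":3.2,"offset":[3,-2.5,0],"turn":[0,0,0]},{"gripper":3.2,"offset":[0,0,0],"turn":[0,0,0]},{"gripper":3.2,"offset":[0,0,0],"turn":[0,0,0]}]'
python3 - <<'E'
from h import *
im=snap('wrist','w25'); print(np.load('pics/w25.npz')['p'])
cv2.imwrite('pics/w25c.png',cv2.resize(im[30:180,180:380,::-1],None,fx=4,fy=4,interpolation=cv2.INTER_CUBIC))
E
```

```text
w23 tip+ 29.98892206762232 grip -48.92190729327334 front/back -39.596980109948525 -58.52794517373731
w23 [np.float64(12.1), np.float64(-13.8), np.float64(-0.4)]
w22 [np.float64(14.3), np.float64(-14.4), np.float64(1.0)]
w24 grip world [ 0.5606 -0.1383  0.0835] vs pin .5653,-.084
time: 23.02
position: [0.5067, -0.1865, 0.1787]
tcp_rot: [-3.141, -0.001, 1.525]
force: [0.9, 0.4, 1.0]
opening: 0.0323
[ 0.50669729 -0.18649532  0.17866545]
```

View pics/w25c.png

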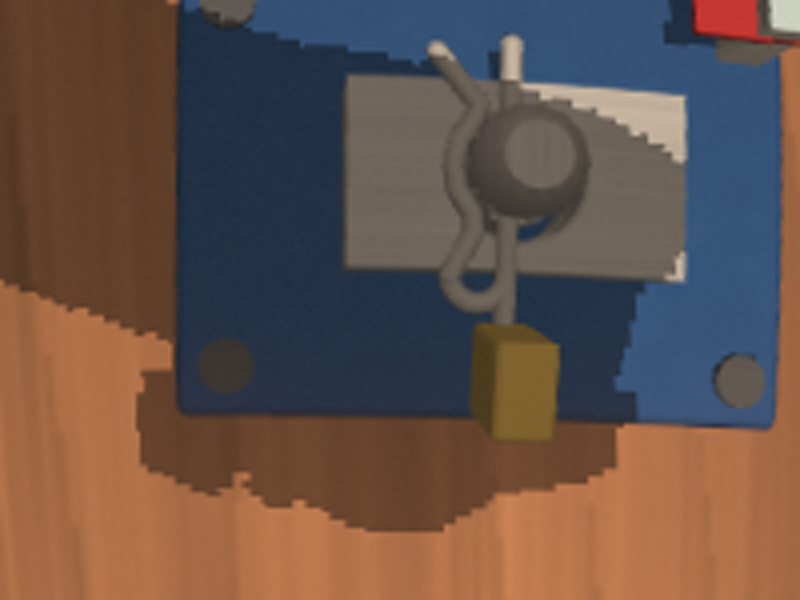

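```bash
python3 - <<'E'
from h import *
q=lambda u,v:(180+u/4,30+v/4)
u=np.array([.0506,.9987]);al=lambda p:p[:2]@u*1000
t=onz('w25',*q(541,153),.077);print('pin',t)
tip=onz('w25',*q(512,35),.054);print('tip+',al(tip-t),tip)
g=onz('w25',*q(525,391),.0835);print('grip',al(g-t),g)
# wire height by two views (w23,w25), tip and grip top centre, pin tip
s=lambda u,v:(170+u/3.3,60+v/3.3)
print('tip',tri([('w23',*s(244,119)),('w25',*q(512,40))]));print('grip',tri([('w23',*s(246,495)),('w25',*q(525,391))]));print('pin',tri([('w23',*s(255,256)),('w25',*q(541,153))]))
E
```

```text
pin [ 0.56581705 -0.08388418  0.077     ]
tip+ 31.430729551877647 [ 0.56577478 -0.0524104   0.054     ]
grip -50.0227998475852 [ 0.55934508 -0.13364419  0.0835    ]
tip (array([ 0.56478048, -0.05421272,  0.05740431]), [0.0003473980546596747, 0.0003473980546594543])
grip (array([ 0.56076496, -0.13407117,  0.07688246]), [0.00010397249593152587, 0.00010397249593161722])
pin (array([ 0.56577062, -0.08348761,  0.07603627]), [0.000362839723975115, 0.00036283972397499893])
```

```bash
python3 -m crank '[{"gripper":3.2,"offset":[0,0,-1],"turn":[0,0,0]},{"gripper":3.2,"offset":[0,0,0],"turn":[0,0,0]},{"gripper":3.2,"offset":[0,0,0],"turn":[0,0,0]},{"gripper":3.2,"offset":[0,0,0],"turn":[0,0,0]},{"gripper":3.2,"offset":[0,0,0],"turn":[0,0,0]}]'
python3 - <<'E'
from h import *
q=lambda u,v:(180+u/4,30+v/4);s=lambda u,v:(170+u/3.3,60+v/3.3)
for n,a,b in(('cornerNL',(93,350),(345,268)),('cornerFL',(89,160),(345,74)),('cornerNR',(431,350),(685,281)),('cornerFR',(434,158),(686,96))): print(n,tri([('w23',*s(*a)),('w25',*q(*b))]))
im=snap('wrist','w26'); print(np.load('pics/w26.npz')['p'])
cv2.imwrite('pics/w26c.png',cv2.resize(im[30:180,180:380,::-1],None,fx=4,fy=4,interpolation=cv2.INTER_CUBIC))
im=snap('scene','s26')
E
```

```text
time: 23.48
position: [0.5076, -0.1901, 0.1887]
tcp_rot: [-3.142, 0.0, 1.52]
force: [-0.0, -0.5, -0.6]
opening: 0.0317
cornerNL (array([ 0.52554143, -0.10582155,  0.04779812]), [0.00023304924324401313, 0.0002330492432439975])
cornerFL (array([ 0.5278568 , -0.06038251,  0.0480928 ]), [0.00010991458423171668, 0.00010991458423183296])
cornerNR (array([ 0.60590833, -0.10957168,  0.0495745 ]), [2.3254753258900307e-05, 2.3254753258877597e-05])
cornerFR (array([ 0.60820941, -0.06434265,  0.04883052]), [0.00027509181248306215, 0.0002750918124831753])
[ 0.50764894 -0.19005399  0.18868349]
```

View pics/w26c.png

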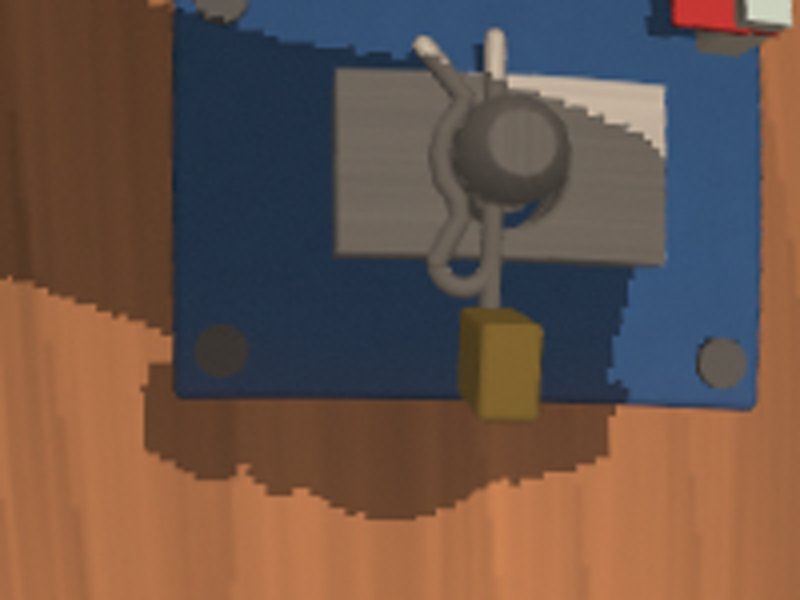

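View pics/s26.png

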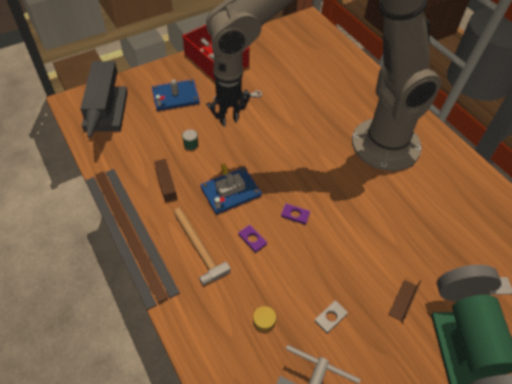

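The stack top measures 0.048–0.0496 m against a mark height of 0.048 m. The third plate at (331,316) is untouched on the bench, the bystanders have not moved, and the clip has not changed between looks. I'm handing the job in.

```bash
python3 -c "
from workcell import bot
print(bot.job_done())"
```

```text
the job is handed in; nothing more can be done
None
```

I put two white plates on the pin of the nearer blue fixture, lowered each until it touched, and left the third on the bench. I then slid the hairpin clip through the cross hole from the fixture's −y side and let go. The job was handed in at about 23.5 s of the 64 s allowed.

**Checks that agreed**
- **Stack:** the top corners measured 47.8–49.6 mm high from two views, against 48 mm for the red mark.
- **Clip depth:** the push force went from +3.2 N to −2.7 N over the last millimetre, which is the clip reaching home. After release the leg tip stood 29–31.5 mm beyond the pin axis, where 31 mm is expected. The sprung arm sat around the shank and did not move over the last looks.
- **Rest of the bench:** the third plate and the other things showed no movement in the last scene picture.

**Checks that disagreed**
- **Clip sag:** after release the clip appears to droop about 6° within the play of the hole. The tip measured about 3 mm high and the top of the grip about 6 mm low. The leg went in level, but it does not rest level.
- **Grip distance:** the grip measured 49–50 mm from the pin instead of 47 mm. The droop would account for most of that, and the clip may be up to 1–2 mm short of home. One oblique view gave about 54 mm, and I discounted it.

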